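# Put the rinsed staining jars to drain

## Task

These rinsed slide-staining jars have to dry: take the loose lid off every jar that has one and lay it in the white tray, and turn each jar over and stand it mouth-down on the wire draining rack. Every lid ends up inside the tray with none stacked on another, and the dish, the bottle and the slide box stay where they are.

Things in the scene. Friction and masses are not known exactly. Their poses are not given: they have to be found in the camera images.
- jar1: Square white plastic slide-staining jar, upright at the start, empty, 150 g; has its lid on; 76 mm tall, 48 x 48 mm outside with plain flat faces, walls 4 mm, bottom 6 mm; it lies flat and steady on any of its sides. Origin: centre of the bottom's outside; z from bottom to mouth, x and y square to the faces.
- lid1: Loose grey lid, at the start on jar1, 50 g: plate 52 x 52 x 5 mm, on top a round knob 16 mm across, 18 mm tall; below, a 34 x 34 x 5 mm lip that hangs loosely in the 40 mm wide mouth. Origin: centre of the plate's underside (lip 5 mm below, knob top 23 mm above); z up through the knob.
- jar2: Square white plastic slide-staining jar, upright at the start, empty, 150 g; has its lid on; 76 mm tall, 48 x 48 mm outside with plain flat faces, walls 4 mm, bottom 6 mm; it lies flat and steady on any of its sides. Origin: centre of the bottom's outside; z from bottom to mouth, x and y square to the faces.
- lid2: Loose grey lid, at the start on jar2, 50 g: plate 52 x 52 x 5 mm, on top a round knob 16 mm across, 18 mm tall; below, a 34 x 34 x 5 mm lip that hangs loosely in the 40 mm wide mouth. Origin: centre of the plate's underside (lip 5 mm below, knob top 23 mm above); z up through the knob.
- jar3: Square white plastic slide-staining jar, upright at the start, empty, 150 g; has no lid; jar3 or jar4 may be absent; 76 mm tall, 48 x 48 mm outside with plain flat faces, walls 4 mm, bottom 6 mm; it lies flat and steady on any of its sides. Origin: centre of the bottom's outside; z from bottom to mouth, x and y square to the faces.
- jar4: Square white plastic slide-staining jar, upright at the start, empty, 150 g; has no lid; jar3 or jar4 may be absent; 76 mm tall, 48 x 48 mm outside with plain flat faces, walls 4 mm, bottom 6 mm; it lies flat and steady on any of its sides. Origin: centre of the bottom's outside; z from bottom to mouth, x and y square to the faces.
- rack: Steel wire draining rack in a drip pan, fixed for the run, on the left or on the right. Flat area of eleven parallel wires, 200 mm (x) by 300 mm (y), wires run along y, 20 mm apart, their tops 30 mm above the origin; the pan round it is 220 x 320 mm with a 12 mm rim. Origin: centre of the underside, on the bench; z up.
- tray: White enamelled tray, fixed for the run, on the side opposite the rack: 170 mm (x) by 230 mm (y) outside, 22 mm high, walls and floor 4 mm. Origin: centre of the underside, on the bench; z up.
- dish: Covered green glass dish, 94 mm across, 19 mm high; not part of the job. Origin: centre of its underside.
- bottle: Amber reagent bottle, 60 mm across, 140 mm tall; not part of the job. Origin: centre of its underside.
- slidebox: Blue slide box, 87 x 172 x 32 mm; not part of the job. Origin: centre of its underside.
There are look-alikes about, which are no part of the job. What is shaped like the lid1 but pink is not meant. What is shaped like the lid2 but turquoise is not meant.

How it is judged:
By the outcome, as a careful person would: the job done as asked, in the order asked, and still so for the second after the job is handed in, with the robot touching nothing.
Of jar3, jar4 only 1 to 2 are there at a start; the rules pass over those that are not, and their reading is None.
At some moment in a run one of jar1, jar2, jar3, jar4 may be knocked a few centimetres aside while the robot is not near it.
Once in a run the grip may slacken for a moment while it holds something.
It also fails if it takes over 210 s, if anything falls off the work surface, if the arm or the gripper's body presses on something with over 40 N, if the wrist force passes 120 N, or if a joint passes its speed limit or range.

## Robot

A 6-joint arm with a two-finger parallel gripper is mounted at the origin on the work surface. World frame = base frame: x ahead of the robot, y to its left, z up, the work surface at z = 0. Lengths are in m, angles in rad, forces in N, time in s.
With the tool pointing down it reaches from about 0.25 to 0.8 m from the base axis. Payload 3.9 kg.
Tool frame: the origin (TCP) lies between the finger pads; the fingertips stand tip_reach ahead of it and the grasp point (between the pads) lies 5 mm behind it (tip_reach is the distance from the TCP to the fingertips, in m); z points along the fingers, y is the line along which they close (so a half turn about z gives the same grasp; the last joint's range is limited). The gripper opens to 85 mm and grips with 20 to 120 N. Pads are 22 mm wide; open, the fingers measure 114 mm over their backs; the gripper's body (76 mm by 85 mm) begins 54 mm behind the grasp point. The pads swing forward as they close: fully open they stand 13 mm farther back than shut.
Start: joints at [1.125, 0.26, -0.138, 1.173, 0, 1.571], TCP at [0.226, 0.474, 0.245] pointing down, gripper open.
Joint ranges: [-2.78, 2.78], [-0.83, 1.72], [-1.28, 1.37], [-1.9, 2.12], [-1.57, 1.48], [-3.14, 3.14]. Speed limits (rad/s): [2.57, 2.57, 3.14, 3.14, 3.14, 3.14].

## Interface

Orientations are given as a rotation vector (axis times angle).
In Python, from rig import * gives the robot as it stands.
- The arm moves only by the shell command python3 -m inch 'ROWS' [FORCE]. ROWS is JSON, a list of rows, each an object with "linear": the shift along the tool's x, y, z in m, a list of three; "angular": the turn, a rotation vector about the tool's x, y, z in degrees, a list of three; "gripper": the opening, from 0 (shut) to 1 (fully open). In form: [{"linear": [tx, ty, tz], "angular": [rx, ry, rz], "gripper": gripper}, ...]. A call has 1 to 8 rows; each row shifts and turns the commanded pose from where the row before left it, along the tool's axes as they then stand; what a row does not reach is not made up. A row lasts 1/12 s, in which the tool goes at most 41.7 mm and 7.16 degrees, less where a joint would pass 70% of its speed; a pose out of reach is approached as far as the arm can. A call with a gripper value outside its range is refused whole. The fingers move at their own pace and stop on an object; FORCE is the grip in N (left out, the last holds). Time passes only in rows, so rows that do not move let the fingers close. It gives the time, the measured TCP pose, the force, the opening and the grip force at its end, in the units of the state.
- read_state(): the state, without advancing time (a new reading comes with each control period).
- get_image(name): name is "side" or "top" or "wrist"; returns a dict with "pixels" (400x640x3 uint8, blue, green, red), "intrinsics" (3x3 intrinsics, pixels), "extrinsics" (4x4, takes a point from camera to world coordinates). Camera axes: x right, y down, z forward; pixel columns grow to the right and rows downward; lengths in m; the calibration is good to about 2 mm. A picture is of the moment at which its call begins. There is no depth.
- close_job(): hands the job in; it is judged then, once.
Trained networks look in the newest picture that a camera, given by its name, has taken for a name from the list of things; names that differ only in an ending like _2 or _b are one class to them, and where a whole thing is asked for, a point or a joint stands for the part that bears it (a point fixed in the world has none). Each returns a list of dicts, best first, with "confidence" (0 to 1); they miss things now and then, are a little off and sometimes report something else, mostly with a low value. They report only what shows in the picture. A call takes as long as a camera call. They do not tell look-alikes from the thing itself.
- search_frame(camera, name): "xy" ([column, row] in pixels, amid what is visible of it).
- silhouettes(camera, name): "region" (400x640 bool, what is visible of it) and "xy" ([column, row] in pixels, amid what is visible of it).
- pinpoint(camera, name): "xy" ([column, row] in pixels: a listed point, or the origin of a listed thing).
The state is a dict: "clock": time; "joints": joint angles; "joint_velocities": joint speeds; "joint_torque": joint torques, N m; "position": TCP position; "eef_rot": TCP orientation; "contact_force": force on the tool from outside, world axes, zero at the start; "ft_torque": the same for the moment, N m; "gripper_width": finger opening in m; "grip_force": force on a finger pad.
Only numpy, scipy, OpenCV 4.12 (cv2) and the standard library are available. Lean on these libraries where they do the work, as an engineer would, in place of code of your own. Each camera call takes 0.05 s, during which the arm holds its last target. There are 200 camera calls.

## Working session

There is one attempt and no reset: what is moved stays moved. The work goes in short steps, Python scripts to look and compute and a shell command to move; the robot and the scene stay as the last step left them, time stands still between calls to the robot, and variables do not carry over. Pictures are saved under pics/ and viewed, at most 14 in all, crops included, and the job is handed in when it is done.

```bash
ls; mkdir -p pics; python3 - <<'E'
from rig import *
import cv2,numpy as np
s=read_state(); print(s)
for n in ("top","side"):
    d=get_image(n); cv2.imwrite(f"pics/{n}0.png",d["pixels"]); print(n,np.round(d["intrinsics"],1).tolist(),np.round(d["extrinsics"],3).tolist())
E
```

```text
pics
{'clock': 0.0, 'joints': array([ 1.12499940e+00,  2.60681143e-01, -1.39385858e-01,  1.17268871e+00,
        1.67778462e-05,  1.57076390e+00]), 'joint_velocities': array([ 0.0006866 , -0.00281545,  0.00077106,  0.0010785 ,  0.00143719,
        0.00070792]), 'joint_torque': array([ 3.64750795e-04, -4.05676746e+01,  2.53922385e+01,  1.85407227e-02,
       -1.44820825e-05,  2.14227740e-06]), 'position': array([0.22608007, 0.47309985, 0.24446003]), 'eef_rot': array([-6.94322671e-01, -3.06344368e+00,  2.99538444e-03]), 'contact_force': array([ 0.71956957, -0.38843272, -0.50053108]), 'ft_torque': array([0.02535057, 0.00084009, 0.01822615]), 'grip_force': 0.0, 'gripper_width': 0.08522332515032484}
top [[492.8, 0.0, 322.5], [0.0, 492.8, 202.2], [0.0, 0.0, 1.0]] [[-0.01, -0.996, 0.087, 0.475], [-1.0, 0.01, -0.0, -0.016], [-0.0, -0.087, -0.996, 1.277], [0.0, 0.0, 0.0, 1.0]]
side [[375.1, 0.0, 322.4], [0.0, 375.1, 203.3], [0.0, 0.0, 1.0]] [[0.983, -0.123, 0.139, 0.477], [-0.185, -0.698, 0.692, -0.636], [0.012, -0.705, -0.709, 0.738], [0.0, 0.0, 0.0, 1.0]]
```

View pics/top0.png

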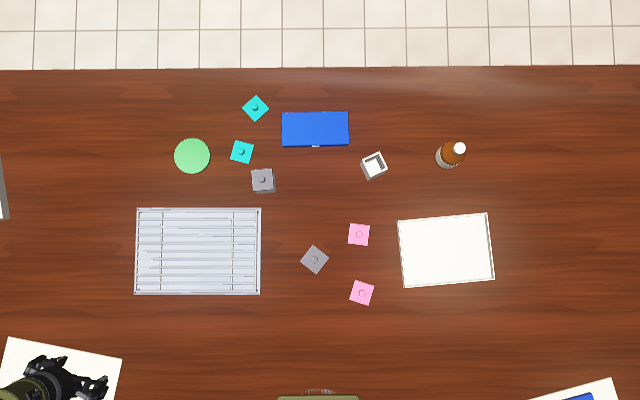

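View pics/side0.png

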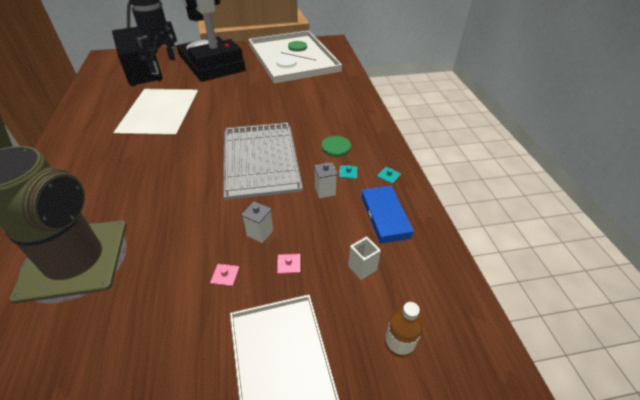

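The top view shows lidded jars at (263,180) and (314,260), with grey lids, and an open jar at (374,165). The rack is on the left around (198,251), the tray on the right around (446,250). The pink lids at (359,234) and (361,292) and the turquoise ones at (255,108) and (242,152) are look-alikes. The lids meant are the grey ones on the jars.

```bash
cat > h.py <<'E'
from rig import *
import cv2,numpy as np
from scipy.spatial.transform import Rotation as R
def ray(d,uv,z):
    K=d["intrinsics"];E=d["extrinsics"]
    v=E[:3,:3]@np.linalg.solve(K,[uv[0],uv[1],1.]);o=E[:3,3]
    return o+v*(z-o[2])/v[2]
def plane(d,pts,z): return np.array([ray(d,p,z) for p in np.reshape(pts,(-1,2))])
def proj(d,P):
    E=d["extrinsics"];q=(np.atleast_2d(P)-E[:3,3])@E[:3,:3]
    q=q@d["intrinsics"].T
    return q[:,:2]/q[:,2:]
def st():
    s=read_state();M=R.from_rotvec(s["eef_rot"]).as_matrix()
    print("t%.1f p"%s["clock"],np.round(s["position"],4),"z",np.round(M[:,2],3),"y",np.round(M[:,1],3),"j",np.round(s["joints"],3),"F",np.round(s["contact_force"],1),"w%.4f g%.0f"%(s["gripper_width"],s["grip_force"]))
    return s,M
E
python3 - <<'E'
import rig; print([n for n in dir(rig) if n[0]!='_'], getattr(rig,'tip_reach',None))
from h import *
st()
d=get_image("top")
for n in ["jar1","jar3","lid1"]:
    for r in pinpoint("top",n): print("pin",n,np.round(r["xy"],1),round(r["confidence"],2),plane(d,r["xy"],0 if n[0]=='j' else .076).round(3).tolist())
for n in ["rack","tray","dish","bottle","slidebox"]:
    for r in pinpoint("top",n)[:1]: print("pin",n,np.round(r["xy"],1),round(r["confidence"],2),plane(d,r["xy"],0).round(3).tolist())
for n,z in [("lid1",.081),("jar1",.076),("tray",.022),("rack",.012)]:
    for r in silhouettes("top",n):
        m=r["region"].astype(np.uint8); c=max(cv2.findContours(m,0,2)[0],key=cv2.contourArea)
        w=plane(d,c,z)[:,:2].astype(np.float32); b=cv2.minAreaRect(w)
        print("sil",n,round(r["confidence"],2),np.round(r["xy"]),np.round(b[0],3),np.round(b[1],3),round(b[2],1), "bgr",np.median(d["pixels"][r["region"]],axis=0))
w=get_image("wrist");print("wrist",np.round(w["extrinsics"],3).tolist(),np.round(w["intrinsics"],0).tolist())
c=d["pixels"][90:310,225:405]; cv2.imwrite("pics/crop.png",cv2.resize(c,None,fx=2.7,fy=2.7,interpolation=cv2.INTER_CUBIC))
E
```

```text
['Unreachable', 'close_job', 'get_image', 'pinpoint', 'read_state', 'search_frame', 'silhouettes', 'tip_reach'] 0.014
t0.1 p [0.2261 0.4731 0.2446] z [-0.001 -0.002 -1.   ] y [ 0.431  0.902 -0.002] j [ 1.125  0.261 -0.139  1.173 -0.     1.571] F [ 0.1 -0.5  0.3] w0.0855 g0
pin jar1 [370. 170.] 0.63 [[0.669, -0.142, 0.0]]
pin jar1 [264.  183.7] 0.49 [[0.636, 0.135, 0.0]]
pin jar3 [370. 170.] 0.63 [[0.669, -0.142, 0.0]]
pin jar3 [264.  183.7] 0.49 [[0.636, 0.135, 0.0]]
pin lid1 [361.2 234.3] 0.87 [[0.5, -0.11, 0.076]]
pin lid1 [362.2 294.2] 0.7 [[0.356, -0.11, 0.076]]
pin lid1 [255.7 107.7] 0.68 [[0.817, 0.147, 0.076]]
pin lid1 [244.3 154.3] 0.67 [[0.7, 0.175, 0.076]]
pin lid1 [260.9 179.2] 0.61 [[0.638, 0.134, 0.076]]
pin lid1 [314. 259.] 0.6 [[0.442, 0.005, 0.076]]
pin rack [197.5 249.5] 0.56 [[0.467, 0.307, 0.0]]
pin dish [193. 154.] 0.58 [[0.716, 0.321, 0.0]]
pin bottle [444.4 158.7] 0.8 [[0.697, -0.338, 0.0]]
pin slidebox [314.5 133.8] 0.95 [[0.767, 0.002, 0.0]]
sil lid1 0.92 [262. 179.] [0.636 0.131] [0.052 0.052] 4.3 bgr [181. 173. 176.]
sil lid1 0.88 [360. 291.] [ 0.36  -0.107]
[... 170 characters left out ...]
05 ] 50.9 bgr [174. 166. 172.]
sil lid1 0.56 [360. 234.] [ 0.501 -0.103] [0.051 0.05 ] 80.8 bgr [226. 188. 254.]
sil lid1 0.56 [255. 107.] [0.814 0.147] [0.049 0.049] 44.2 bgr [227. 230.  61.]
sil jar1 0.73 [372. 169.] [ 0.667 -0.142] [0.053 0.056] 25.4 bgr [211.5 220.  226. ]
sil jar1 0.64 [259. 190.] [0.606 0.14 ] [0.007 0.   ] -90.6 bgr [114. 118. 120.]
sil tray 0.85 [446. 250.] [ 0.459 -0.327] [0.174 0.233] 4.6 bgr [248. 251. 253.]
sil rack 0.58 [198. 251.] [0.464 0.302] [0.321 0.222] 88.7 bgr [229. 221. 217.]
wrist [[0.433, 0.866, 0.25, 0.162], [0.902, -0.416, -0.119, 0.504], [0.001, 0.277, -0.961, 0.373], [0.0, 0.0, 0.0, 1.0]] [[322.0, 0.0, 321.0], [0.0, 322.0, 201.0], [0.0, 0.0, 1.0]]
```

View pics/crop.png

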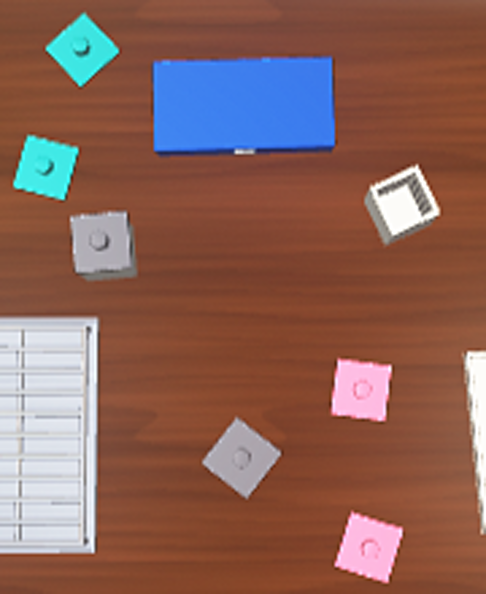

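The crop confirms it: the two grey plates at (262,179) and (314,259) sit on jars. The pink and turquoise ones lie on the bench. I'll take the near lid first.

```bash
cat > go.py <<'E'
# usage: go.py x y z [azimuth_of_tool_y_deg] -> tool-frame shift and rz for a tool-down pose
import sys
from h import *
a=[float(v) for v in sys.argv[1:]]
s,M=st(); print("shift tool mm",np.round(M.T@(np.array(a[:3])-s["position"])*1e3,1))
if len(a)>3:
    t=np.radians(a[3]);y=np.array([np.cos(t),np.sin(t),0]);z=np.array([0,0,-1.])
    if y@M[:,1]<0:y=-y
    T=np.stack([np.cross(y,z),y,z],1);print("rot tool deg",np.round(np.degrees(R.from_matrix(M.T@T).as_rotvec()),1))
E
python3 go.py .441 .005 .17 90
```

```text
t0.8 p [0.2264 0.4737 0.2453] z [ 0.  0. -1.] y [0.431 0.902 0.   ] j [ 1.125  0.26  -0.138  1.173 -0.     1.571] F [ 0.2 -0.4 -1.1] w0.0855 g0
shift tool mm [-395.7 -330.3   75.3]
rot tool deg [  0.    0.  -25.5]
```

```bash
A='{"linear":[-0.0283,-0.0236,0.0027],"angular":[0,0,0],"gripper":1}'; 
python3 -m inch '[{"linear":[-0.0283,-0.0236,0.005],"angular":[0,0,0],"gripper":1},{"linear":[-0.0283,-0.0236,0.005],"angular":[0,0,0],"gripper":1},{"linear":[-0.0283,-0.0236,0.005],"angular":[0,0,0],"gripper":1},{"linear":[-0.0283,-0.0236,0.005],"angular":[0,0,0],"gripper":1},{"linear":[-0.0283,-0.0236,0.005],"angular":[0,0,0],"gripper":1},{"linear":[-0.0283,-0.0236,0.005],"angular":[0,0,0],"gripper":1},{"linear":[-0.0283,-0.0236,0.005],"angular":[0,0,0],"gripper":1}]'
python3 -m inch '[{"linear":[-0.0283,-0.0236,0.005],"angular":[0,0,0],"gripper":1},{"linear":[-0.0283,-0.0236,0.005],"angular":[0,0,0],"gripper":1},{"linear":[-0.0283,-0.0236,0.005],"angular":[0,0,0],"gripper":1},{"linear":[-0.0283,-0.0236,0.005],"angular":[0,0,0],"gripper":1},{"linear":[-0.0283,-0.0236,0.005],"angular":[0,0,0],"gripper":1},{"linear":[-0.0283,-0.0236,0.005],"angular":[0,0,0],"gripper":1},{"linear":[-0.0283,-0.0236,0.005],"angular":[0,0,0],"gripper":1}]'
python3 -m inch '[{"linear":[0,0,0],"angular":[0,0,-6.4],"gripper":1},{"linear":[0,0,0],"angular":[0,0,-6.4],"gripper":1},{"linear":[0,0,0],"angular":[0,0,-6.4],"gripper":1},{"linear":[0,0,0],"angular":[0,0,-6.3],"gripper":1},{"linear":[0,0,0],"angular":[0,0,0],"gripper":1},{"linear":[0,0,0],"angular":[0,0,0],"gripper":1}]'
python3 go.py .441 .005 .12 90
python3 - <<'E'
from h import *
d=get_image("wrist");cv2.imwrite("pics/w1.png",d["pixels"])
for r in pinpoint("wrist","lid1"): print(np.round(r["xy"],1),round(r["confidence"],2),plane(d,r["xy"],.076).round(3).tolist())
E
```

```text
clock: 1.38
position: [0.3343, 0.2377, 0.2103]
eef_rot: [0.693, 3.063, 0.001]
contact_force: [0.1, 0.4, 0.9]
gripper_width: 0.0852
grip_force: 0.0
clock: 1.97
position: [0.4419, 0.0029, 0.1753]
eef_rot: [0.695, 3.063, 0.001]
contact_force: [0.1, 1.9, -0.0]
gripper_width: 0.0854
grip_force: 0.0
clock: 2.47
position: [0.4414, 0.0047, 0.1754]
eef_rot: [0.006, 3.141, -0.0]
contact_force: [-0.1, 0.2, 0.9]
gripper_width: 0.0855
grip_force: 0.0
t2.5 p [0.4414 0.0047 0.1754] z [ 0. -0. -1.] y [ 0.004  1.    -0.   ] j [ 0.011  0.163 -0.457  0.95  -0.     0.014] F [-0.1  0.2  0.9] w0.0855 g0
shift tool mm [ 0.4  0.3 55.4]
rot tool deg [-0.   0.  -0.2]
[209.9 243. ] 0.81 [[0.468, -0.08, 0.076]]
[185.6  85.9] 0.6 [[0.355, -0.085, 0.076]]
```

View pics/w1.png

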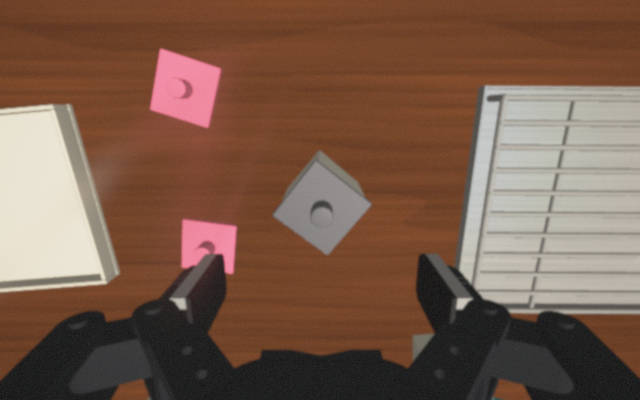

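The wrist view shows the grey lid with its knob at about (321,212) and plate corners at (320,158), (371,205), (327,254) and (274,213). Pink look-alikes are at left, and the rack is at right.

```bash
python3 - <<'E'
from h import *
d=get_image("wrist")
c=plane(d,[[320,158],[371,205],[327,254],[274,213]],.081);print(c.round(4).tolist(),c.mean(0).round(4))
for i in range(4):
    e=c[(i+1)%4]-c[i];print(round(np.linalg.norm(e),4),round(np.degrees(np.arctan2(e[1],e[0]))%90,1))
print(plane(d,[321,212],.099).round(4))
hsv=cv2.cvtColor(d["pixels"],cv2.COLOR_BGR2HSV); m=((hsv[...,1]<60)&(hsv[...,2]>70)).astype(np.uint8); m[:, :260]=0;m[:,385:]=0;m[270:]=0;m[:145]=0
k=max(cv2.findContours(m,0,2)[0],key=cv2.contourArea);print(cv2.contourArea(k),cv2.minAreaRect(k))
E
```

```text
[[0.4031, 0.0043, 0.081], [0.4371, 0.0408, 0.081], [0.4755, 0.0092, 0.081], [0.4429, -0.0292, 0.081]] [0.4397 0.0063 0.081 ]
0.0499 47.0
0.0497 50.5
0.0504 49.7
0.052 49.9
[[0.4364 0.0048 0.099 ]]
5397.5 ((321.803466796875, 204.64137268066406), (74.1659164428711, 79.56835174560547), 40.23636245727539)
```

```bash

python3 -m inch '[{"linear":[0.002,0.001,0.02],"angular":[0,0,0],"gripper":0.5},{"linear":[0,0,0.02],"angular":[0,0,0],"gripper":0.5},{"linear":[0,0,0.02],"angular":[0,0,0],"gripper":0.5},{"linear":[0,0,0.012],"angular":[0,0,0],"gripper":0.5},{"linear":[0,0,0.006],"angular":[0,0,0],"gripper":0.5},{"linear":[0,0,0],"angular":[0,0,0],"gripper":0.5}]' 30
python3 -m inch '[{"linear":[0,0,0],"angular":[0,0,0],"gripper":0},{"linear":[0,0,0],"angular":[0,0,0],"gripper":0},{"linear":[0,0,0],"angular":[0,0,0],"gripper":0},{"linear":[0,0,0],"angular":[0,0,0],"gripper":0},{"linear":[0,0,0],"angular":[0,0,0],"gripper":0},{"linear":[0,0,0],"angular":[0,0,0],"gripper":0}]' 30
python3 -m inch '[{"linear":[0,0,-0.02],"angular":[0,0,0],"gripper":0},{"linear":[0,0,-0.03],"angular":[0,0,0],"gripper":0},{"linear":[0,0,-0.03],"angular":[0,0,0],"gripper":0},{"linear":[0,0,0],"angular":[0,0,0],"gripper":0}]' 30
python3 go.py .46 -.275 .16 140
```

```text
clock: 3.12
position: [0.4382, 0.0058, 0.0962]
eef_rot: [-0.002, -3.139, 0.0]
contact_force: [0.1, -1.1, 0.9]
gripper_width: 0.0424
grip_force: 0.0
clock: 3.62
position: [0.4404, 0.0056, 0.0982]
eef_rot: [0.001, 3.139, -0.0]
contact_force: [-0.5, -1.0, 4.8]
gripper_width: 0.0146
grip_force: 29.7
clock: 3.95
position: [0.4427, 0.0059, 0.1821]
eef_rot: [0.001, 3.133, 0.001]
contact_force: [1.1, 0.5, -0.0]
gripper_width: 0.0147
grip_force: 29.5
t4.0 p [0.4427 0.0059 0.1821] z [ 0.009  0.    -1.   ] y [0.001 1.    0.   ] j [ 0.013  0.154 -0.45   0.958  0.     0.014] F [ 1.1  0.5 -0. ] w0.0147 g29
shift tool mm [ -17.3 -280.9   22.2]
rot tool deg [ -0.2   0.5 -50. ]
```

```bash

python3 -m inch '[{"linear":[-0.002,-0.035,0],"angular":[0,0,0],"gripper":0},{"linear":[-0.002,-0.035,0],"angular":[0,0,0],"gripper":0},{"linear":[-0.002,-0.035,0],"angular":[0,0,0],"gripper":0},{"linear":[-0.002,-0.035,0],"angular":[0,0,0],"gripper":0},{"linear":[-0.002,-0.035,0],"angular":[0,0,0],"gripper":0},{"linear":[-0.002,-0.035,0],"angular":[0,0,0],"gripper":0},{"linear":[-0.002,-0.035,0],"angular":[0,0,0],"gripper":0},{"linear":[-0.003,-0.033,0],"angular":[0,0,0],"gripper":0}]' 30
python3 -m inch '[{"linear":[0,0,0.03],"angular":[0,0,0],"gripper":0},{"linear":[0,0,0.03],"angular":[0,0,0],"gripper":0},{"linear":[0,0,0.03],"angular":[0,0,0],"gripper":0},{"linear":[0,0,0.03],"angular":[0,0,0],"gripper":0},{"linear":[0,0,0.02],"angular":[0,0,0],"gripper":0},{"linear":[0,0,0],"angular":[0,0,0],"gripper":0},{"linear":[0,0,0],"angular":[0,0,0],"gripper":0}]' 30
python3 go.py .46 -.272 .031 90
```

```text
clock: 4.62
position: [0.4554, -0.2739, 0.1765]
eef_rot: [-0.002, -3.141, -0.001]
contact_force: [0.6, 0.3, -0.2]
gripper_width: 0.0144
grip_force: 29.5
clock: 5.2
position: [0.4548, -0.2714, 0.0361]
eef_rot: [-0.001, -3.138, -0.003]
contact_force: [-0.5, -0.5, -1.0]
gripper_width: 0.0144
grip_force: 30.8
t5.2 p [ 0.4548 -0.2714  0.0361] z [-0.003  0.002 -1.   ] y [0.001 1.    0.002] j [-0.538  0.448 -0.458  0.669  0.    -0.537] F [-0.5 -0.5 -1. ] w0.0144 g31
shift tool mm [-5.2 -0.6  5.1]
rot tool deg [ 0.1 -0.2 -0. ]
```

Lower the last 5 mm, release, and rise.

```bash

python3 -m inch '[{"linear":[0,0,0.003],"angular":[0,0,0],"gripper":0},{"linear":[0,0,0.002],"angular":[0,0,0],"gripper":0},{"linear":[0,0,0],"angular":[0,0,0],"gripper":0},{"linear":[0,0,0],"angular":[0,0,0],"gripper":0.4},{"linear":[0,0,0],"angular":[0,0,0],"gripper":0.4},{"linear":[0,0,0],"angular":[0,0,0],"gripper":0.4},{"linear":[0,0,0],"angular":[0,0,0],"gripper":0.4},{"linear":[0,0,0],"angular":[0,0,0],"gripper":0.4}]' 30
python3 -m inch '[{"linear":[0,0,-0.02],"angular":[0,0,0],"gripper":0.4},{"linear":[0,0,-0.04],"angular":[0,0,0],"gripper":0.5},{"linear":[0,0,-0.04],"angular":[0,0,0],"gripper":0.5},{"linear":[0,0,-0.04],"angular":[0,0,0],"gripper":0.5},{"linear":[0,0,0],"angular":[0,0,0],"gripper":0.5}]' 30
python3 - <<'E'
from h import *
d=get_image("top");cv2.imwrite("pics/t2.png",d["pixels"])
for r in pinpoint("top","lid1"): print(np.round(r["xy"],1),round(r["confidence"],2),plane(d,r["xy"],.076).round(3).tolist(),d["pixels"][int(r["xy"][1])+4,int(r["xy"][0])+4])
for r in pinpoint("top","jar1"): print("jar",np.round(r["xy"],1),round(r["confidence"],2),plane(d,r["xy"],0).round(3).tolist())
E
python3 go.py .634 .131 .18 90
```

```text
clock: 5.87
position: [0.4563, -0.2723, 0.0325]
eef_rot: [0.001, 3.141, -0.0]
contact_force: [0.4, 0.4, -0.1]
gripper_width: 0.0344
grip_force: 0.0
clock: 6.28
position: [0.4605, -0.2748, 0.1804]
eef_rot: [0.001, 3.13, -0.011]
contact_force: [0.9, -0.5, 0.3]
gripper_width: 0.0428
grip_force: 0.0
[264.2 177.9] 0.87 [[0.641, 0.126, 0.076]] [175 168 170]
[361.6 291.6] 0.87 [[0.362, -0.109, 0.076]] [220 182 254]
[244.2 153.1] 0.86 [[0.703, 0.175, 0.076]] [229 232  64]
[425.6 253.2] 0.78 [[0.453, -0.265, 0.076]] [92 92 99]
[254.2 109. ] 0.69 [[0.814, 0.15, 0.076]] [222 226  58]
[356.4 235.4] 0.59 [[0.498, -0.098, 0.076]] [220 182 254]
jar [367.2 169.2] 0.95 [[0.671, -0.135, 0.0]]
jar [312.1 261.6] 0.73 [[0.433, 0.011, 0.0]]
jar [264.4 185.1] 0.4 [[0.632, 0.134, 0.0]]
t6.4 p [ 0.4563 -0.2723  0.1727] z [ 0.001 -0.    -1.   ] y [ 0.001  1.    -0.   ] j [-0.538  0.311 -0.261  0.997  0.    -0.537] F [-0.5  0.3 -0.5] w0.0427 g0
shift tool mm [-177.4  403.5   -7.4]
rot tool deg [-0.   0.1 -0. ]
```

View pics/t2.png

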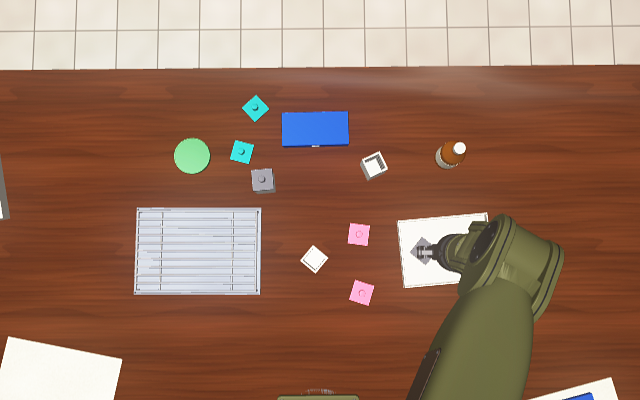

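The first lid (at about (424,250)) lies in the tray, and its jar at (314,259) is now open. The second grey lid is at (263,180).

```bash

python3 -m inch '[{"linear":[-0.0148,0.0336,0],"angular":[0,0,0],"gripper":0.6},{"linear":[-0.0148,0.0336,0],"angular":[0,0,0],"gripper":0.6},{"linear":[-0.0148,0.0336,0],"angular":[0,0,0],"gripper":0.6},{"linear":[-0.0148,0.0336,0],"angular":[0,0,0],"gripper":0.6},{"linear":[-0.0148,0.0336,0],"angular":[0,0,0],"gripper":0.6},{"linear":[-0.0148,0.0336,0],"angular":[0,0,0],"gripper":0.6}]'
python3 -m inch '[{"linear":[-0.0148,0.0336,0],"angular":[0,0,0],"gripper":0.6},{"linear":[-0.0148,0.0336,0],"angular":[0,0,0],"gripper":0.6},{"linear":[-0.0148,0.0336,0],"angular":[0,0,0],"gripper":0.6},{"linear":[-0.0148,0.0336,0],"angular":[0,0,0],"gripper":0.6},{"linear":[-0.0148,0.0336,0],"angular":[0,0,0],"gripper":0.6},{"linear":[-0.0148,0.0336,0],"angular":[0,0,0],"gripper":0.6},{"linear":[0,0,0],"angular":[0,0,0],"gripper":0.6},{"linear":[0,0,0],"angular":[0,0,0],"gripper":0.6}]'
python3 - <<'E'
from h import *
st();d=get_image("wrist");cv2.imwrite("pics/w2.png",d["pixels"][60:360,160:480])
for r in silhouettes("wrist","lid1"):
    m=r["region"].astype(np.uint8); c=max(cv2.findContours(m,0,2)[0],key=cv2.contourArea)
    w=plane(d,c,.081)[:,:2].astype(np.float32); b=cv2.minAreaRect(w)
    print(round(r["confidence"],2),np.round(r["xy"]),np.round(b[0],4),np.round(b[1],3),round(b[2],1), "bgr",np.median(d["pixels"][r["region"]],axis=0))
E
```

```text
clock: 6.93
position: [0.5438, -0.0689, 0.1699]
eef_rot: [-0.002, -3.137, -0.001]
contact_force: [-0.4, 0.5, 0.1]
gripper_width: 0.0514
grip_force: 0.0
clock: 7.6
position: [0.6331, 0.1325, 0.1693]
eef_rot: [0.004, -3.137, 0.002]
contact_force: [-0.3, -0.3, 0.3]
gripper_width: 0.0513
grip_force: 0.0
t7.6 p [0.6331 0.1325 0.1693] z [-0.004 -0.001 -1.   ] y [-0.003  1.    -0.001] j [ 0.206  0.508  0.048  1.115 -0.     0.204] F [-0.3 -0.3  0.3] w0.0513 g0
0.92 [366. 267.] [0.676 0.163] [0.043 0.02 ] 3.8 bgr [213. 224.  22.]
0.64 [319. 217.] [0.6349 0.1305] [0.052 0.052] 4.8 bgr [169. 171. 176.]
0.6 [31. 33.] [ 0.5167 -0.0451] [0.039 0.039] 81.8 bgr [194. 164. 247.]
0.53 [341. 351.] [0.7434 0.1476] [0.01  0.022] 13.6 bgr [166.5 181.   10. ]
```

View pics/w2.png

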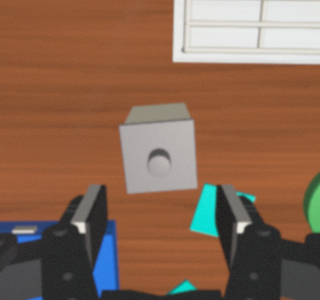

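Grey lid at crop (160,158), i.e. image (320,218), at world (0.635, 0.1305).

```bash

python3 -m inch '[{"linear":[-0.002,-0.002,0.02],"angular":[0,0,0],"gripper":0.6},{"linear":[0,0,0.02],"angular":[0,0,0],"gripper":0.5},{"linear":[0,0,0.015],"angular":[0,0,0],"gripper":0.5},{"linear":[0,0,0.011],"angular":[0,0,0],"gripper":0.5},{"linear":[0,0,0.005],"angular":[0,0,0],"gripper":0.5},{"linear":[0,0,0],"angular":[0,0,0],"gripper":0.5}]' 30
python3 -m inch '[{"linear":[0,0,0],"angular":[0,0,0],"gripper":0},{"linear":[0,0,0],"angular":[0,0,0],"gripper":0},{"linear":[0,0,0],"angular":[0,0,0],"gripper":0},{"linear":[0,0,0],"angular":[0,0,0],"gripper":0},{"linear":[0,0,0],"angular":[0,0,0],"gripper":0},{"linear":[0,0,0],"angular":[0,0,0],"gripper":0}]' 30
python3 -m inch '[{"linear":[0,0,-0.02],"angular":[0,0,0],"gripper":0},{"linear":[0,0,-0.03],"angular":[0,0,0],"gripper":0},{"linear":[0,0,-0.03],"angular":[0,0,0],"gripper":0},{"linear":[0,0,0],"angular":[0,0,0],"gripper":0}]' 30
python3 go.py .458 -.378 .17 90
```

```text
clock: 8.2
position: [0.6347, 0.1275, 0.0999]
eef_rot: [-0.003, -3.138, 0.001]
contact_force: [0.7, 1.1, 0.7]
gripper_width: 0.0427
grip_force: 0.0
clock: 8.7
position: [0.637, 0.1291, 0.1024]
eef_rot: [0.001, 3.139, 0.0]
contact_force: [0.7, 0.4, 3.8]
gripper_width: 0.0144
grip_force: 29.5
clock: 9.03
position: [0.6393, 0.1295, 0.1877]
eef_rot: [0.001, 3.132, 0.003]
contact_force: [1.0, 0.4, 1.0]
gripper_width: 0.0142
grip_force: 29.3
t9.0 p [0.6393 0.1295 0.1877] z [ 0.01   0.002 -1.   ] y [0.001 1.    0.002] j [ 0.2    0.498  0.079  1.142 -0.     0.201] F [1.  0.4 1. ] w0.0142 g29
shift tool mm [ 181.1 -507.6   14.9]
rot tool deg [ 0.1  0.6 -0. ]
```

```bash

python3 -m inch '[{"linear":[0.0129,-0.0363,0],"angular":[0,0,0],"gripper":0},{"linear":[0.0129,-0.0363,0],"angular":[0,0,0],"gripper":0},{"linear":[0.0129,-0.0363,0],"angular":[0,0,0],"gripper":0},{"linear":[0.0129,-0.0363,0],"angular":[0,0,0],"gripper":0},{"linear":[0.0129,-0.0363,0],"angular":[0,0,0],"gripper":0},{"linear":[0.0129,-0.0363,0],"angular":[0,0,0],"gripper":0},{"linear":[0.0129,-0.0363,0],"angular":[0,0,0],"gripper":0}]' 30
python3 -m inch '[{"linear":[0.0129,-0.0363,0],"angular":[0,0,0],"gripper":0},{"linear":[0.0129,-0.0363,0],"angular":[0,0,0],"gripper":0},{"linear":[0.0129,-0.0363,0],"angular":[0,0,0],"gripper":0},{"linear":[0.0129,-0.0363,0],"angular":[0,0,0],"gripper":0},{"linear":[0.0129,-0.0363,0],"angular":[0,0,0],"gripper":0},{"linear":[0.0129,-0.0363,0],"angular":[0,0,0],"gripper":0},{"linear":[0.0129,-0.0363,0],"angular":[0,0,0],"gripper":0},{"linear":[0,0,0],"angular":[0,0,0],"gripper":0}]' 30
python3 go.py .458 -.378 .045 90
```

```text
clock: 9.62
position: [0.5443, -0.1266, 0.1809]
eef_rot: [-0.0, -3.141, -0.0]
contact_force: [1.2, -0.5, -0.3]
gripper_width: 0.0141
grip_force: 29.4
clock: 10.28
position: [0.4527, -0.3855, 0.1808]
eef_rot: [-0.012, -3.141, 0.006]
contact_force: [1.5, -0.8, 0.1]
gripper_width: 0.0141
grip_force: 29.5
t10.3 p [ 0.4527 -0.3855  0.1808] z [-0.001 -0.004 -1.   ] y [ 0.008  1.    -0.004] j [-0.704  0.409 -0.087  1.073 -0.004 -0.696] F [ 1.5 -0.8  0.1] w0.0141 g29
shift tool mm [ -5.4   8.1 135.8]
rot tool deg [-0.2 -0.1 -0.4]
```

```bash

python3 -m inch '[{"linear":[-0.003,0.005,0.03],"angular":[0,0,0],"gripper":0},{"linear":[0,0,0.03],"angular":[0,0,0],"gripper":0},{"linear":[0,0,0.03],"angular":[0,0,0],"gripper":0},{"linear":[0,0,0.025],"angular":[0,0,0],"gripper":0},{"linear":[0,0,0.015],"angular":[0,0,0],"gripper":0},{"linear":[0,0,0.01],"angular":[0,0,0],"gripper":0},{"linear":[0,0,0],"angular":[0,0,0],"gripper":0},{"linear":[0,0,0],"angular":[0,0,0],"gripper":0}]' 30
python3 go.py .458 -.378 .034 90
```

```text
clock: 10.95
position: [0.458, -0.374, 0.0412]
eef_rot: [-0.001, -3.141, -0.001]
contact_force: [0.8, -0.4, -1.0]
gripper_width: 0.0143
grip_force: 29.5
t10.9 p [ 0.458  -0.374   0.0412] z [-0.001  0.    -1.   ] y [0.001 1.    0.   ] j [-0.685  0.525 -0.295  0.752 -0.    -0.684] F [ 0.8 -0.4 -1. ] w0.0143 g29
shift tool mm [ 0.  -4.   7.2]
rot tool deg [ 0. -0. -0.]
```

```bash

python3 -m inch '[{"linear":[0,-0.002,0.004],"angular":[0,0,0],"gripper":0},{"linear":[0,0,0.003],"angular":[0,0,0],"gripper":0},{"linear":[0,0,0],"angular":[0,0,0],"gripper":0},{"linear":[0,0,0],"angular":[0,0,0],"gripper":0.4},{"linear":[0,0,0],"angular":[0,0,0],"gripper":0.4},{"linear":[0,0,0],"angular":[0,0,0],"gripper":0.4},{"linear":[0,0,0],"angular":[0,0,0],"gripper":0.4},{"linear":[0,0,0],"angular":[0,0,0],"gripper":0.4}]' 30
python3 -m inch '[{"linear":[0,0,-0.02],"angular":[0,0,0],"gripper":0.4},{"linear":[0,0,-0.04],"angular":[0,0,0],"gripper":0.5},{"linear":[0,0,-0.04],"angular":[0,0,0],"gripper":0.5},{"linear":[0,0,-0.04],"angular":[0,0,0],"gripper":0.5},{"linear":[0,0,0],"angular":[0,0,0],"gripper":1},{"linear":[0,0,0],"angular":[0,0,0],"gripper":1}]' 30
python3 go.py .4395 .006 .18 50
```

```text
clock: 11.62
position: [0.458, -0.3762, 0.0344]
eef_rot: [-0.001, -3.142, -0.0]
contact_force: [1.0, -0.3, 0.3]
gripper_width: 0.034
grip_force: 0.0
clock: 12.12
position: [0.4599, -0.3777, 0.1776]
eef_rot: [0.001, 3.136, -0.007]
contact_force: [0.0, -0.4, -0.5]
gripper_width: 0.0653
grip_force: 0.0
t12.1 p [ 0.4599 -0.3777  0.1776] z [ 0.005 -0.004 -1.   ] y [ 0.001  1.    -0.004] j [-0.688  0.408 -0.097  1.058  0.    -0.687] F [ 0.  -0.4 -0.5] w0.0653 g0
shift tool mm [ 20.7 383.7  -4.2]
rot tool deg [-0.1  0.4 40. ]
```

```bash

python3 -m inch '[{"linear":[0.002,0.038,0],"angular":[0,0,0],"gripper":1},{"linear":[0.002,0.038,0],"angular":[0,0,0],"gripper":1},{"linear":[0.002,0.038,0],"angular":[0,0,0],"gripper":1},{"linear":[0.002,0.038,0],"angular":[0,0,0],"gripper":1},{"linear":[0.002,0.038,0],"angular":[0,0,0],"gripper":1},{"linear":[0.002,0.038,0],"angular":[0,0,0],"gripper":1},{"linear":[0.002,0.038,0],"angular":[0,0,0],"gripper":1},{"linear":[0.002,0.038,0],"angular":[0,0,0],"gripper":1}]'
python3 -m inch '[{"linear":[0.002,0.04,0],"angular":[0,0,0],"gripper":1},{"linear":[0.002,0.04,0],"angular":[0,0,0],"gripper":1},{"linear":[0,0,0],"angular":[0,0,6.7],"gripper":1},{"linear":[0,0,0],"angular":[0,0,6.7],"gripper":1},{"linear":[0,0,0],"angular":[0,0,6.7],"gripper":1},{"linear":[0,0,0],"angular":[0,0,6.7],"gripper":1},{"linear":[0,0,0],"angular":[0,0,6.7],"gripper":1},{"linear":[0,0,0],"angular":[0,0,6.5],"gripper":1}]'
python3 - <<'E'
from h import *
for n in ["wrist","top"]:
    d=get_image(n)
    for r in silhouettes(n,"jar1"):
        hsv=cv2.cvtColor(d["pixels"],cv2.COLOR_BGR2HSV)
        m=(r["region"]).astype(np.uint8); c=max(cv2.findContours(m,0,2)[0],key=cv2.contourArea)
        w=plane(d,c,.076)[:,:2].astype(np.float32); b=cv2.minAreaRect(w)
        print(n,round(r["confidence"],2),np.round(r["xy"]),np.round(b[0],4),np.round(b[1],3),round(b[2],1))
    if n=="wrist": cv2.imwrite("pics/w3.png",d["pixels"][60:360,160:480]); np.savez("w3.npz",**d)
E
python3 go.py .4395 .006 .05 50
```

```text
clock: 12.78
position: [0.4405, -0.0704, 0.1728]
eef_rot: [-0.002, -3.139, -0.001]
contact_force: [-0.1, 0.3, -0.6]
gripper_width: 0.0857
grip_force: 0.0
clock: 13.45
position: [0.437, 0.0079, 0.1727]
eef_rot: [-1.082, -2.946, 0.002]
contact_force: [0.0, -0.6, -0.8]
gripper_width: 0.0857
grip_force: 0.0
wrist 0.81 [324. 207.] [0.4353 0.0106] [0.048 0.06 ] 49.6
wrist 0.61 [574. 275.] [0.6044 0.1251] [0.112 0.053] 10.5
top 0.96 [263. 182.] [0.6322 0.1276] [0.059 0.055] 5.8
top 0.6 [370. 167.] [ 0.6683 -0.1425] [0.052 0.057] 25.4
t13.7 p [0.4375 0.0077 0.1733] z [-0.002 -0.    -1.   ] y [ 0.641  0.767 -0.001] j [ 0.018  0.16  -0.467  0.945  0.     0.714] F [ 0.1  0.5 -0.3] w0.0849 g0
shift tool mm [-2.900e+00  1.000e-01  1.233e+02]
rot tool deg [-0.1 -0.1  0.1]
```

View pics/w3.png

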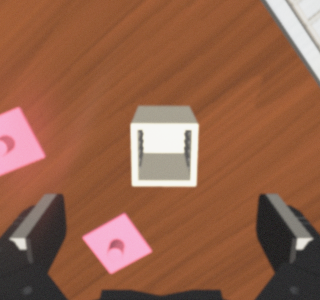

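The open jar's mouth spans crop (131,122) to (197,187), squared to the tool and centred between the fingers. Descend and grip.

```bash

python3 -m inch '[{"linear":[-0.002,0,0.02],"angular":[0,0,0],"gripper":1},{"linear":[0,0,0.03],"angular":[0,0,0],"gripper":1},{"linear":[0,0,0.03],"angular":[0,0,0],"gripper":1},{"linear":[0,0,0.025],"angular":[0,0,0],"gripper":1},{"linear":[0,0,0.015],"angular":[0,0,0],"gripper":1},{"linear":[0,0,0.008],"angular":[0,0,0],"gripper":1},{"linear":[0,0,0],"angular":[0,0,0],"gripper":1}]' 50
python3 -m inch '[{"linear":[0,0,0],"angular":[0,0,0],"gripper":0.3},{"linear":[0,0,0],"angular":[0,0,0],"gripper":0.3},{"linear":[0,0,0],"angular":[0,0,0],"gripper":0.3},{"linear":[0,0,0],"angular":[0,0,0],"gripper":0.3},{"linear":[0,0,0],"angular":[0,0,0],"gripper":0.3},{"linear":[0,0,0],"angular":[0,0,0],"gripper":0.3}]' 50
python3 go.py .55 .03 .12 93.1
```

```text
clock: 14.23
position: [0.4381, 0.0064, 0.0445]
eef_rot: [-1.072, -2.949, 0.002]
contact_force: [0.1, -0.1, 0.4]
gripper_width: 0.0855
grip_force: 0.0
clock: 14.73
position: [0.4412, 0.0065, 0.0475]
eef_rot: [1.074, 2.949, 0.002]
contact_force: [0.0, -0.4, 6.5]
gripper_width: 0.048
grip_force: 51.5
t14.7 p [0.4412 0.0065 0.0475] z [ 0.003  0.    -1.   ] y [0.643 0.766 0.002] j [ 0.015  0.308 -0.662  0.598  0.     0.713] F [ 0.  -0.4  6.5] w0.0480 g52
shift tool mm [-68.4  88.1 -72.1]
rot tool deg [  0.1   0.2 -43.1]
```

```bash

python3 -m inch '[{"linear":[0,0,-0.025],"angular":[0,0,0],"gripper":0.3},{"linear":[0,0,-0.035],"angular":[0,0,0],"gripper":0.3},{"linear":[-0.023,0.029,-0.01],"angular":[0,0,0],"gripper":0.3},{"linear":[-0.023,0.029,0],"angular":[0,0,0],"gripper":0.3},{"linear":[-0.023,0.029,0],"angular":[0,0,0],"gripper":0.3},{"linear":[0,0,0],"angular":[0,0,-7],"gripper":0.3},{"linear":[0,0,0],"angular":[0,0,-7],"gripper":0.3},{"linear":[0,0,0],"angular":[0,0,-7],"gripper":0.3}]' 50
python3 -m inch '[{"linear":[0,0,0],"angular":[0,0,-7],"gripper":0.3},{"linear":[0,0,0],"angular":[0,0,-7],"gripper":0.3},{"linear":[0,0,0],"angular":[0,0,-7],"gripper":0.3},{"linear":[0,0,0],"angular":[0,0,-1],"gripper":0.3},{"linear":[0,0,0],"angular":[0,0,0],"gripper":0.3}]' 50
python3 go.py .55 .03 .12 93.1
```

```text
clock: 15.4
position: [0.5491, 0.0288, 0.116]
eef_rot: [-0.51, -3.099, 0.0]
contact_force: [-0.4, 0.8, -0.8]
gripper_width: 0.0474
grip_force: 52.4
clock: 15.82
position: [0.5485, 0.0287, 0.1163]
eef_rot: [0.078, -3.14, 0.0]
contact_force: [-0.6, -0.2, -1.9]
gripper_width: 0.0476
grip_force: 52.5
t15.8 p [0.5485 0.0287 0.1163] z [-0. -0. -1.] y [-0.05   0.999 -0.   ] j [ 0.052  0.387 -0.307  0.878 -0.     0.003] F [-0.6 -0.2 -1.9] w0.0476 g52
shift tool mm [-1.6  1.3 -3.7]
rot tool deg [-0.  -0.  -0.3]
```

```bash

python3 -m inch '[{"linear":[0,0,0],"angular":[0,-7,0],"gripper":0.3},{"linear":[0,0,0],"angular":[0,-7,0],"gripper":0.3},{"linear":[0,0,0],"angular":[0,-7,0],"gripper":0.3},{"linear":[0,0,0],"angular":[0,-7,0],"gripper":0.3},{"linear":[0,0,0],"angular":[0,-7,0],"gripper":0.3}]' 50
python3 -m inch '[{"linear":[0,0,0],"angular":[0,-7,0],"gripper":0.3},{"linear":[0,0,0],"angular":[0,-7,0],"gripper":0.3},{"linear":[0,0,0],"angular":[0,-7,0],"gripper":0.3},{"linear":[0,0,0],"angular":[0,-7,0],"gripper":0.3},{"linear":[0,0,0],"angular":[0,-7,0],"gripper":0.3},{"linear":[0,0,0],"angular":[0,0,0],"gripper":0.3}]' 50
python3 go.py .55 .03 .042
python3 - <<'E'
from h import *
d=get_image("side");cv2.imwrite("pics/s3.png",cv2.resize(d["pixels"][60:310,120:440],None,fx=2,fy=2))
E
```

```text
clock: 16.23
position: [0.5485, 0.0286, 0.1158]
eef_rot: [-0.063, 2.577, 0.02]
contact_force: [1.3, -0.2, -2.5]
gripper_width: 0.0478
grip_force: 52.4
clock: 16.73
position: [0.5728, 0.0299, 0.1194]
eef_rot: [-0.054, 2.2, 0.03]
contact_force: [1.6, 0.9, -1.9]
gripper_width: 0.0476
grip_force: 52.3
t16.7 p [0.5728 0.0299 0.1194] z [ 0.807  0.042 -0.589] y [-0.05   0.999  0.002] j [ 5.300e-02  3.130e-01 -1.275e+00 -9.580e-01 -1.000e-03  3.000e-03] F [ 1.6  0.9 -1.9] w0.0476 g52
shift tool mm [75.9  1.1 27.2]
```

View pics/s3.png

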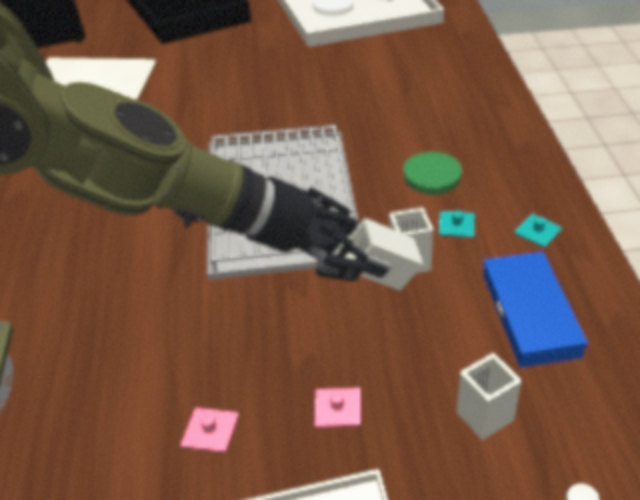

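The jar is held, tilted about 54°. j3 is at its limit, so the wrist needs more radius. I'll fit the arm's planar kinematics from the logged poses to plan reach.

```bash
cat > kin.py <<'E'
import numpy as np
from scipy.optimize import fsolve
D=np.array([[.2264,.4737,.2453,.26,-.138,1.173],[.4414,.0047,.1754,.163,-.457,.95],[.4427,.0059,.1821,.154,-.45,.958],[.4548,-.2714,.0361,.448,-.458,.669],[.4563,-.2723,.1727,.311,-.261,.997],[.6331,.1325,.1693,.508,.048,1.115],[.6393,.1295,.1877,.498,.079,1.142],[.4527,-.3855,.1808,.409,-.087,1.073],[.458,-.374,.0412,.525,-.295,.752],[.4375,.0077,.1733,.16,-.467,.945],[.4412,.0065,.0475,.308,-.662,.598],[.5485,.0287,.1163,.387,-.307,.878],[.5728,.0299,.1194,.313,-1.275,-.958]])
def feats(j2,j3,j4):
    F=[]
    for r in (0,1):
        row=[1-r,r]
        for a in (j2,j2-j3,j2-j3+j4):
            c,s=np.cos(a),np.sin(a); row+= [c,s] if r==0 else [-s,c]
        F.append(row)
    return np.array(F)
A=np.vstack([feats(*d[3:]) for d in D]);b=np.concatenate([[np.hypot(d[0],d[1]),d[2]] for d in D])
P,res,rk,sv=np.linalg.lstsq(np.vstack([A,1e-4*np.eye(8)]),np.r_[b,np.zeros(8)],rcond=None)
def ik(r,z,p,g=(.4,-.5)):
    q,_,ok,_=fsolve(lambda q:feats(q[0],q[1],p-q[0]+q[1])@P-[r,z],g,full_output=1)
    return (q[0],q[1],p-q[0]+q[1],ok==1)
def lims(q): return q[3] and -.83<q[0]<1.72 and -1.26<q[1]<1.35 and -1.88<q[2]<2.1
E
python3 - <<'E'
from kin import *
print(P.round(3),np.abs(A@P-b).max())
for z in (.04,.06,.09,.12):
  for pd in (0,10,20,30,40,60,90,105,120):
    ok=[r for r in np.arange(.26,.95,.02) if any(lims(ik(r,z,np.radians(pd),g)) for g in((.4,-.5),(1,-.2),(.3,.5)))]
    print(z,pd,(round(min(ok),2),round(max(ok),2)) if ok else None)
E
```

```text
[ 0.002  0.217 -0.001  0.567  0.385  0.06   0.427 -0.   ] 0.00034026121609165294
0.04 0 (np.float64(0.9), np.float64(0.94))
0.04 10 (np.float64(0.8), np.float64(0.94))
0.04 20 (np.float64(0.7), np.float64(0.94))
0.04 30 (np.float64(0.66), np.float64(0.94))
0.04 40 (np.float64(0.6), np.float64(0.94))
0.04 60 (np.float64(0.42), np.float64(0.94))
0.04 90 (np.float64(0.26), np.float64(0.92))
0.04 105 (np.float64(0.26), np.float64(0.8))
0.04 120 (np.float64(0.26), np.float64(0.72))
0.06 0 (np.float64(0.9), np.float64(0.94))
0.06 10 (np.float64(0.8), np.float64(0.94))
0.06 20 (np.float64(0.7), np.float64(0.94))
0.06 30 (np.float64(0.66), np.float64(0.94))
0.06 40 (np.float64(0.6), np.float64(0.94))
0.06 60 (np.float64(0.4), np.float64(0.94))
0.06 90 (np.float64(0.26), np.float64(0.9))
0.06 105 (np.float64(0.26), np.float64(0.8))
0.06 120 (np.float64(0.26), np.float64(0.72))
0.09 0 (np.float64(0.88), np.float64(0.94))
0.09 10 (np.float64(0.78), np.float64(0.94))
0.09 20 (np.float64(0.7), np.float64(0.94))
0.09 30 (np.float64(0.64), np.float64(0.94))
0.09 40 (np.float64(0.58), np.float64(0.94))
0.09 60 (np.float64(0.36), np.float64(0.94))
0.09 90 (np.float64(0.26), np.float64(0.9))
0.09 105 (np.float64(0.26), np.float64(0.8))
0.09 120 (np.float64(0.26), np.float64(0.7))
0.12 0 (np.float64(0.86), np.float64(0.94))
0.12 10 (np.float64(0.76), np.float64(0.94))
0.12 20 (np.float64(0.68), np.float64(0.94))
0.12 30 (np.float64(0.64), np.float64(0.94))
0.12 40 (np.float64(0.56), np.float64(0.94))
0.12 60 (np.float64(0.28), np.float64(0.94))
0.12 90 (np.float64(0.26), np.float64(0.88))
0.12 105 (np.float64(0.26), np.float64(0.78))
0.12 120 (np.float64(0.26), np.float64(0.7))
```

The picture shows the jar tilted in the gripper, with nothing hit. The tool can only lie near horizontal at radii of 0.88 m or more, so I'll swing sideways about the radial axis instead, with j5 doing the tilting. Back to tool-down, then turn the closing axis to world x.

```bash

python3 -m inch '[{"linear":[0,0,0],"angular":[0,6.8,0],"gripper":0.3},{"linear":[0,0,0],"angular":[0,6.8,0],"gripper":0.3},{"linear":[0,0,0],"angular":[0,6.8,0],"gripper":0.3},{"linear":[0,0,0],"angular":[0,6.8,0],"gripper":0.3},{"linear":[0,0,0],"angular":[0,6.8,0],"gripper":0.3},{"linear":[0,0,0],"angular":[0,6.8,0],"gripper":0.3},{"linear":[0,0,0],"angular":[0,6.8,0],"gripper":0.3},{"linear":[0,0,0],"angular":[0,6.3,0],"gripper":0.3}]' 50
python3 -m inch '[{"linear":[0,0,0],"angular":[0,0,7.1],"gripper":0.3},{"linear":[0,0,0],"angular":[0,0,7.1],"gripper":0.3},{"linear":[0,0,0],"angular":[0,0,7.1],"gripper":0.3},{"linear":[0,0,0],"angular":[0,0,7.1],"gripper":0.3},{"linear":[0,0,0],"angular":[0,0,7.1],"gripper":0.3},{"linear":[0,0,0],"angular":[0,0,7.1],"gripper":0.3},{"linear":[0,0,0],"angular":[0,0,7.1],"gripper":0.3},{"linear":[0,0,0],"angular":[0,0,7.1],"gripper":0.3}]' 50
python3 -m inch '[{"linear":[0,0,0],"angular":[0,0,7.1],"gripper":0.3},{"linear":[0,0,0],"angular":[0,0,7.1],"gripper":0.3},{"linear":[0,0,0],"angular":[0,0,7.1],"gripper":0.3},{"linear":[0,0,0],"angular":[0,0,7.1],"gripper":0.3},{"linear":[0,0,0],"angular":[0,0,7.1],"gripper":0.3},{"linear":[0,0,0],"angular":[0,0,0],"gripper":0.3}]' 50
python3 go.py .54 .04 .13 0
```

```text
clock: 17.45
position: [0.5762, 0.0301, 0.114]
eef_rot: [-0.073, 2.898, 0.009]
contact_force: [1.0, -0.3, -2.3]
gripper_width: 0.0472
grip_force: 52.4
clock: 18.12
position: [0.5767, 0.0301, 0.1124]
eef_rot: [1.334, 2.602, 0.181]
contact_force: [0.1, -0.3, -0.9]
gripper_width: 0.0472
grip_force: 52.3
clock: 18.62
position: [0.5769, 0.0302, 0.1123]
eef_rot: [2.087, 2.104, 0.271]
contact_force: [0.9, 0.7, -1.3]
gripper_width: 0.0478
grip_force: 52.2
t18.6 p [0.5769 0.0302 0.1123] z [ 0.244  0.013 -0.97 ] y [0.97  0.007 0.244] j [ 0.052  0.289 -0.513  0.522 -0.     1.615] F [ 0.9  0.7 -1.3] w0.0478 g52
shift tool mm [ 10.4 -31.4 -26. ]
rot tool deg [14.1 -0.7  0.5]
```

```bash

python3 -m inch '[{"linear":[0,0,0],"angular":[7,-0.4,0.3],"gripper":0.3},{"linear":[0,0,0],"angular":[7,-0.4,0.3],"gripper":0.3},{"linear":[0.005,-0.018,-0.009],"angular":[0,0,0],"gripper":0.3},{"linear":[0.005,-0.018,-0.009],"angular":[0,0,0],"gripper":0.3},{"linear":[0,0,0],"angular":[0,7,0],"gripper":0.3},{"linear":[0,0,0],"angular":[0,7,0],"gripper":0.3},{"linear":[0,0,0],"angular":[0,7,0],"gripper":0.3},{"linear":[0,0,0],"angular":[0,7,0],"gripper":0.3}]' 50
python3 -m inch '[{"linear":[0,0,0],"angular":[0,7,0],"gripper":0.3},{"linear":[0,0,0],"angular":[0,7,0],"gripper":0.3},{"linear":[0,0,0],"angular":[0,7,0],"gripper":0.3},{"linear":[0,0,0],"angular":[0,7,0],"gripper":0.3},{"linear":[0,0,0],"angular":[0,7,0],"gripper":0.3},{"linear":[0,0,0],"angular":[0,7,0],"gripper":0.3},{"linear":[0,0,0],"angular":[0,0,0],"gripper":0.3},{"linear":[0,0,0],"angular":[0,0,0],"gripper":0.3}]' 50
python3 go.py .54 .04 .045
```

```text
clock: 19.28
position: [0.5423, 0.0404, 0.1313]
eef_rot: [-1.944, -1.958, -0.501]
contact_force: [-0.0, 0.0, -2.1]
gripper_width: 0.0473
grip_force: 52.5
clock: 19.95
position: [0.5417, 0.0396, 0.1255]
eef_rot: [-1.462, -1.465, -1.024]
contact_force: [0.4, -0.2, -0.6]
gripper_width: 0.0475
grip_force: 52.6
t19.9 p [0.5417 0.0396 0.1255] z [ 0.     0.939 -0.344] y [1.    0.    0.002] j [-0.43   0.838 -0.143  1.439  1.023  0.642] F [ 0.4 -0.2 -0.6] w0.0475 g53
shift tool mm [-75.5  -1.8  28.1]
```

```bash

python3 -m inch '[{"linear":[-0.02,0,0.0073],"angular":[0,0,0],"gripper":0.3},{"linear":[-0.02,0,0.0073],"angular":[0,0,0],"gripper":0.3},{"linear":[-0.02,0,0.0073],"angular":[0,0,0],"gripper":0.3},{"linear":[-0.012,0,0.0045],"angular":[0,0,0],"gripper":0.3},{"linear":[-0.005,0,0.002],"angular":[0,0,0],"gripper":0.3},{"linear":[-0.003,0,0.001],"angular":[0,0,0],"gripper":0.3},{"linear":[0,0,0],"angular":[0,0,0],"gripper":0.3}]' 50
python3 go.py .54 .04 .0385
```

```text
clock: 20.53
position: [0.5435, 0.0404, 0.0446]
eef_rot: [-1.459, -1.474, -1.03]
contact_force: [0.4, 0.3, -0.9]
gripper_width: 0.0473
grip_force: 52.6
t20.5 p [0.5435 0.0404 0.0446] z [ 0.003  0.938 -0.346] y [1.    0.002 0.012] j [-0.427  0.947 -0.162  1.303  1.026  0.641] F [ 0.4  0.3 -0.9] w0.0473 g53
shift tool mm [-5.8 -3.5  1.7]
```

Down about 5 mm more, release, back off along the tool axis, then look.

```bash

python3 -m inch '[{"linear":[-0.003,0,0.001],"angular":[0,0,0],"gripper":0.3},{"linear":[-0.002,0,0.001],"angular":[0,0,0],"gripper":0.3},{"linear":[0,0,0],"angular":[0,0,0],"gripper":0.3},{"linear":[0,0,0],"angular":[0,0,0],"gripper":1},{"linear":[0,0,0],"angular":[0,0,0],"gripper":1},{"linear":[0,0,0],"angular":[0,0,0],"gripper":1},{"linear":[0,0,0],"angular":[0,0,0],"gripper":1},{"linear":[0,0,0],"angular":[0,0,0],"gripper":1}]' 50
python3 go.py .54 .04 .0385
python3 -m inch '[{"linear":[0,0,-0.02],"angular":[0,0,0],"gripper":1},{"linear":[0,0,-0.03],"angular":[0,0,0],"gripper":1},{"linear":[0,0,-0.03],"angular":[0,0,0],"gripper":1},{"linear":[0.03,0,-0.02],"angular":[0,0,0],"gripper":1},{"linear":[0.03,0,0],"angular":[0,0,0],"gripper":1},{"linear":[0.03,0,0],"angular":[0,0,0],"gripper":1},{"linear":[0,0,0],"angular":[0,0,0],"gripper":1}]' 50
python3 - <<'E'
from h import *
st()
d=get_image("top");cv2.imwrite("pics/t4.png",cv2.resize(d["pixels"][90:300,220:420],None,fx=2.5,fy=2.5))
E
```

```text
clock: 21.2
position: [0.5429, 0.0405, 0.0375]
eef_rot: [-1.46, -1.47, -1.029]
contact_force: [0.8, -1.1, -0.2]
gripper_width: 0.0854
grip_force: 0.0
t21.2 p [0.5429 0.0405 0.0375] z [ 0.002  0.939 -0.344] y [1.    0.001 0.009] j [-0.428  0.958 -0.163  1.294  1.026  0.64 ] F [ 0.8 -1.1 -0.2] w0.0854 g0
shift tool mm [ 0.8 -2.9 -0.8]
clock: 21.78
position: [0.5431, -0.0221, 0.1612]
eef_rot: [-1.46, -1.473, -1.033]
contact_force: [0.4, -0.4, -0.1]
gripper_width: 0.0853
grip_force: 0.0
t21.8 p [ 0.5431 -0.0221  0.1612] z [ 0.005  0.938 -0.345] y [1.    0.    0.013] j [-0.519  0.846 -0.02   1.633  0.956  0.534] F [ 0.4 -0.4 -0.1] w0.0853 g0
```

View pics/t4.png

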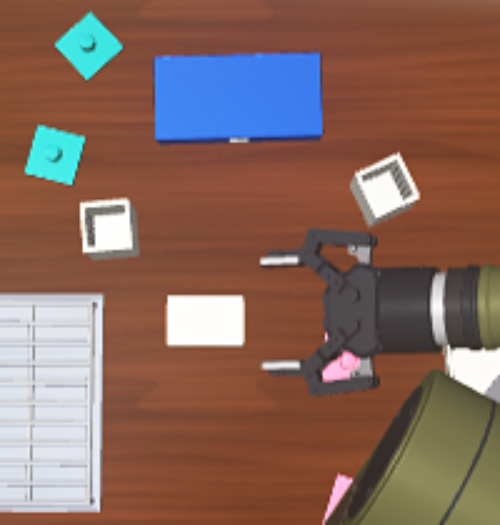

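The jar lies flat, its mouth toward −y. It spans crop (167,296) to (244,346).

```bash
python3 - <<'E'
from h import *
d=get_image("top")
c=plane(d,[[286.8,208.4],[317.6,208.4],[317.6,228.4],[286.8,228.4]],.048);print(c.round(4).tolist(),c.mean(0).round(4))
for r in silhouettes("top","jar1"):
    m=r["region"].astype(np.uint8); k=max(cv2.findContours(m,0,2)[0],key=cv2.contourArea)
    b=cv2.minAreaRect(plane(d,k,.048)[:,:2].astype(np.float32)); print(round(r["confidence"],2),np.round(r["xy"]),np.round(b[0],4),np.round(b[1],3),round(b[2],1))
E
python3 -m inch '[{"linear":[0,0,0],"angular":[0,-7.1,0],"gripper":1},{"linear":[0,0,0],"angular":[0,-7.1,0],"gripper":1},{"linear":[0,0,0],"angular":[0,-7.1,0],"gripper":1},{"linear":[0,0,0],"angular":[0,-7.1,0],"gripper":1},{"linear":[0,0,0],"angular":[0,-7.1,0],"gripper":1},{"linear":[0,0,0],"angular":[0,-7.1,0],"gripper":1},{"linear":[0,0,0],"angular":[0,-7.1,0],"gripper":1}]'
python3 -m inch '[{"linear":[0,0,0],"angular":[0,-7.1,0],"gripper":1},{"linear":[0,0,0],"angular":[0,-7.1,0],"gripper":1},{"linear":[0,0,0],"angular":[0,-7.1,0],"gripper":1},{"linear":[0,0,0],"angular":[0,-7.1,0],"gripper":1},{"linear":[0,0,0],"angular":[0,-7.1,0],"gripper":1},{"linear":[0,0,0],"angular":[0,-5,0],"gripper":1},{"linear":[0,0,0],"angular":[0,0,0],"gripper":1}]'
python3 go.py .54 .08 .12
```

```text
[[0.5672, 0.0724, 0.048], [0.5664, -0.0045, 0.048], [0.5165, -0.0041, 0.048], [0.5173, 0.0726, 0.048]] [0.5418 0.0341 0.048 ]
0.93 [301. 223.] [0.5416 0.0334] [0.077 0.052] 89.4
0.87 [261. 182.] [0.6349 0.1304] [0.059 0.057] 4.6
0.72 [371. 166.] [ 0.6721 -0.1451] [0.052 0.057] 26.0
clock: 22.52
position: [0.5421, -0.0232, 0.1562]
eef_rot: [-2.037, -2.038, -0.366]
contact_force: [-0.4, 1.5, -1.3]
gripper_width: 0.0854
grip_force: 0.0
clock: 23.1
position: [0.5409, -0.0195, 0.1539]
eef_rot: [2.02, 2.031, -0.36]
contact_force: [0.5, 0.6, 0.4]
gripper_width: 0.0852
grip_force: 0.0
t23.1 p [ 0.5409 -0.0195  0.1539] z [ 0.006 -0.349 -0.937] y [1.    0.006 0.004] j [ 0.161  0.376 -0.271  0.978 -0.353  1.736] F [0.5 0.6 0.4] w0.0852 g0
shift tool mm [105.1  -0.4  -3. ]
```

```bash
python3 go.py .5417 .0745 .098 | tail -1;  python3 go.py .5417 .048 .0255|tail -1
python3 -m inch '[{"linear":[0.035,0,0],"angular":[0,0,0],"gripper":1},{"linear":[0.035,0,0],"angular":[0,0,0],"gripper":1},{"linear":[0.036,0,0.005],"angular":[0,0,0],"gripper":1},{"linear":[0,0,0],"angular":[0,0,0],"gripper":1}]'
python3 go.py .5417 .048 .0255
```

```text
shift tool mm [107.6   1.2  19.5]
shift tool mm [108.1   0.8  96.7]
clock: 23.43
position: [0.541, 0.0789, 0.1108]
eef_rot: [2.025, 2.033, -0.357]
contact_force: [-0.2, -1.3, -0.8]
gripper_width: 0.0853
grip_force: 0.0
t23.4 p [0.541  0.0789 0.1108] z [ 0.004 -0.344 -0.939] y [1.    0.005 0.003] j [ 0.329  0.462 -0.253  0.97  -0.333  1.915] F [-0.2 -1.3 -0.8] w0.0853 g0
shift tool mm [ 0.3  0.4 90.7]
```

```bash

python3 -m inch '[{"linear":[0,0,0.025],"angular":[0,0,0],"gripper":1},{"linear":[0,0,0.025],"angular":[0,0,0],"gripper":1},{"linear":[0,0,0.02],"angular":[0,0,0],"gripper":1},{"linear":[0,0,0.01],"angular":[0,0,0],"gripper":1},{"linear":[0,0,0.006],"angular":[0,0,0],"gripper":1},{"linear":[0,0,0],"angular":[0,0,0],"gripper":1},{"linear":[0,0,0],"angular":[0,0,0],"gripper":1}]'
python3 -m inch '[{"linear":[0,0,0],"angular":[0,0,0],"gripper":0.3},{"linear":[0,0,0],"angular":[0,0,0],"gripper":0.3},{"linear":[0,0,0],"angular":[0,0,0],"gripper":0.3},{"linear":[0,0,0],"angular":[0,0,0],"gripper":0.3},{"linear":[0,0,0],"angular":[0,0,0],"gripper":0.3},{"linear":[0,0,0],"angular":[0,0,0],"gripper":0.3}]' 60
python3 go.py .5417 .048 .14
```

```text
clock: 24.02
position: [0.5433, 0.0449, 0.0346]
eef_rot: [2.026, 2.023, -0.354]
contact_force: [-0.3, 0.2, -0.6]
gripper_width: 0.0856
grip_force: 0.0
clock: 24.52
position: [0.544, 0.0459, 0.0355]
eef_rot: [2.024, 2.023, -0.351]
contact_force: [-0.9, 1.6, 6.4]
gripper_width: 0.0469
grip_force: 62.3
t24.5 p [0.544  0.0459 0.0355] z [ 0.011 -0.347 -0.938] y [1.    0.002 0.011] j [ 0.275  0.527 -0.374  0.758 -0.344  1.861] F [-0.9  1.6  6.4] w0.0469 g62
shift tool mm [-34.3  -1.1 -98.8]
```

```bash

python3 -m inch '[{"linear":[-0.007,0,-0.019],"angular":[0,0,0],"gripper":0.3},{"linear":[-0.012,0,-0.033],"angular":[0,0,0],"gripper":0.3},{"linear":[-0.012,0,-0.033],"angular":[0,0,0],"gripper":0.3},{"linear":[-0.012,0,-0.033],"angular":[0,0,0],"gripper":0.3},{"linear":[0,0,0],"angular":[0,7,0],"gripper":0.3},{"linear":[0,0,0],"angular":[0,7,0],"gripper":0.3},{"linear":[0,0,0],"angular":[0,7,0],"gripper":0.3},{"linear":[0,0,0],"angular":[0,7,0],"gripper":0.3}]' 60
python3 -m inch '[{"linear":[0,0,0],"angular":[0,7,0],"gripper":0.3},{"linear":[0,0,0],"angular":[0,7,0],"gripper":0.3},{"linear":[0,0,0],"angular":[0,7,0],"gripper":0.3},{"linear":[0,0,0],"angular":[0,7,0],"gripper":0.3},{"linear":[0,0,0],"angular":[0,7,0],"gripper":0.3},{"linear":[0,0,0],"angular":[0,7,0],"gripper":0.3},{"linear":[0,0,0],"angular":[0,7,0],"gripper":0.3},{"linear":[0,0,0],"angular":[0,7,0],"gripper":0.3}]' 60
python3 -m inch '[{"linear":[0,0,0],"angular":[0,6,0],"gripper":0.3},{"linear":[0,0,0],"angular":[0,0,0],"gripper":0.3}]' 60
python3 go.py .46 .3785 .15
```

```text
clock: 25.18
position: [0.5423, 0.0467, 0.1615]
eef_rot: [-2.151, -2.158, -0.164]
contact_force: [-0.5, -0.2, -2.3]
gripper_width: 0.0471
grip_force: 62.0
clock: 25.85
position: [0.5425, 0.0449, 0.1606]
eef_rot: [-1.534, -1.545, -0.969]
contact_force: [-1.1, 0.5, -2.0]
gripper_width: 0.0471
grip_force: 62.1
clock: 26.02
position: [0.5401, 0.0448, 0.1527]
eef_rot: [-1.463, -1.457, -1.019]
contact_force: [-0.6, 1.1, -3.2]
gripper_width: 0.0469
grip_force: 62.2
t26.0 p [0.5401 0.0448 0.1527] z [-0.002  0.94  -0.341] y [ 1.    -0.    -0.006] j [-0.423  0.8   -0.14   1.478  1.028  0.653] F [-0.6  1.1 -3.2] w0.0469 g62
shift tool mm [111.  -80.2 314.7]
```

```bash

python3 -m inch '[{"linear":[0.0123,-0.0089,0.035],"angular":[0,0,0],"gripper":0.3},{"linear":[0.0123,-0.0089,0.035],"angular":[0,0,0],"gripper":0.3},{"linear":[0.0123,-0.0089,0.035],"angular":[0,0,0],"gripper":0.3},{"linear":[0.0123,-0.0089,0.035],"angular":[0,0,0],"gripper":0.3},{"linear":[0.0123,-0.0089,0.035],"angular":[0,0,0],"gripper":0.3}]' 60
python3 -m inch '[{"linear":[0.0123,-0.0089,0.035],"angular":[0,0,0],"gripper":0.3},{"linear":[0.0123,-0.0089,0.035],"angular":[0,0,0],"gripper":0.3},{"linear":[0.0123,-0.0089,0.035],"angular":[0,0,0],"gripper":0.3},{"linear":[0.0123,-0.0089,0.035],"angular":[0,0,0],"gripper":0.3},{"linear":[0,0,0],"angular":[0,0,0],"gripper":0.3},{"linear":[0,0,0],"angular":[0,0,0],"gripper":0.3}]' 60
python3 go.py .46 .3785 .083
python3 - <<'E'
from h import *
d=get_image("side");cv2.imwrite("pics/s5.png",cv2.resize(d["pixels"][60:260,180:440],None,fx=2.5,fy=2.5))
E
```

```text
clock: 26.43
position: [0.4973, 0.231, 0.1574]
eef_rot: [-1.463, -1.476, -1.026]
contact_force: [-0.3, 0.8, -1.8]
gripper_width: 0.0471
grip_force: 62.3
clock: 26.93
position: [0.4713, 0.3399, 0.1518]
eef_rot: [-1.464, -1.482, -1.023]
contact_force: [-0.0, 0.2, -1.8]
gripper_width: 0.0468
grip_force: 62.1
t26.9 p [0.4713 0.3399 0.1518] z [ 0.001  0.935 -0.355] y [1.    0.004 0.012] j [ 0.113  0.474 -0.772  0.033  1.191  1.87 ] F [-0.   0.2 -1.8] w0.0468 g62
shift tool mm [-50.5 -11.9  60.4]
```

View pics/s5.png

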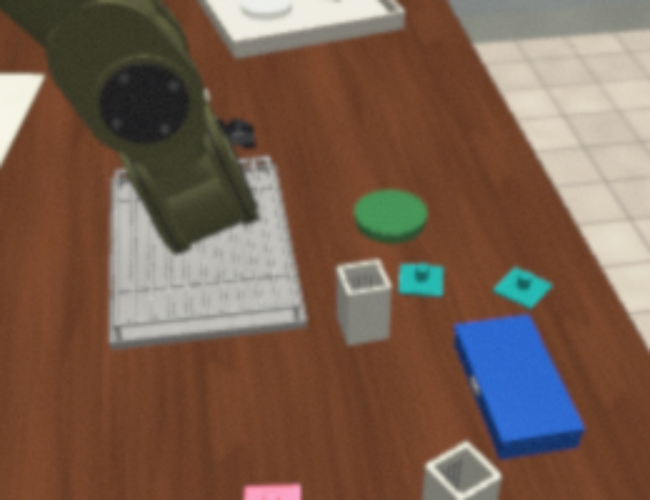

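The arm hides the jar from the side camera. Continue to the spot and lower.

```bash

python3 -m inch '[{"linear":[0.005,-0.003,0.012],"angular":[0,0,0],"gripper":0.3},{"linear":[0.005,-0.003,0.012],"angular":[0,0,0],"gripper":0.3},{"linear":[0.005,-0.003,0.012],"angular":[0,-0.5,0],"gripper":0.3},{"linear":[0,0,0],"angular":[0,0,0],"gripper":0.3},{"linear":[-0.0188,0,0.0068],"angular":[0,0,0],"gripper":0.3},{"linear":[-0.0188,0,0.0068],"angular":[0,0,0],"gripper":0.3},{"linear":[-0.0141,0,0.0051],"angular":[0,0,0],"gripper":0.3},{"linear":[0,0,0],"angular":[0,0,0],"gripper":0.3}]' 60
python3 go.py .46 .3785 .080
python3 - <<'E'
from h import *
d=get_image("top");cv2.imwrite("pics/t6.png",cv2.resize(d["pixels"][150:310,120:320],None,fx=3,fy=3))
E
```

```text
clock: 27.65
position: [0.4647, 0.3746, 0.0939]
eef_rot: [-1.479, -1.48, -1.014]
contact_force: [-0.1, 0.1, -1.9]
gripper_width: 0.0469
grip_force: 62.2
t27.6 p [0.4647 0.3746 0.0939] z [ 0.003  0.931 -0.364] y [ 1.    -0.002  0.004] j [ 0.19   0.588 -0.868 -0.342  1.153  2.06 ] F [-0.1  0.1 -1.9] w0.0469 g62
shift tool mm [-11.5  -4.7   8.7]
```

View pics/t6.png

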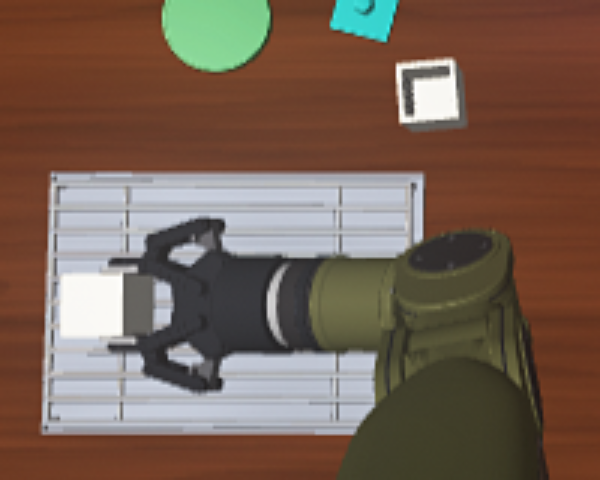

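The jar is held mouth-down over the rack. Its bottom face is at crop (93,305), i.e. image (151,252), about world y 0.387 as planned. Lower to contact.

```bash

python3 -m inch '[{"linear":[-0.0047,0,0.0018],"angular":[0,1,0],"gripper":0.3},{"linear":[-0.0038,0,0.0014],"angular":[0,0,0],"gripper":0.3},{"linear":[0,0,0],"angular":[0,0,0],"gripper":0.3},{"linear":[0,0,0],"angular":[0,0,0],"gripper":0.3}]' 60
python3 go.py .46 .3785 .080
python3 -m inch '[{"linear":[-0.0028,0,0.001],"angular":[0,0,0],"gripper":0.3},{"linear":[-0.0019,0,0.0007],"angular":[0,0,0],"gripper":0.3},{"linear":[0,0,0],"angular":[0,0,0],"gripper":0.3},{"linear":[0,0,0],"angular":[0,0,0],"gripper":0.3}]' 60
python3 go.py .46 .3785 .080
```

```text
clock: 28.03
position: [0.4651, 0.3757, 0.0879]
eef_rot: [-1.461, -1.471, -1.029]
contact_force: [0.1, 0.3, -1.4]
gripper_width: 0.0473
grip_force: 62.2
t28.0 p [0.4651 0.3757 0.0879] z [ 0.003  0.938 -0.345] y [1.    0.    0.009] j [ 0.188  0.616 -0.879 -0.4    1.172  2.071] F [ 0.1  0.3 -1.4] w0.0473 g62
shift tool mm [-6.5 -5.2  5.3]
clock: 28.37
position: [0.4646, 0.376, 0.0824]
eef_rot: [-1.46, -1.471, -1.028]
contact_force: [-0.1, 0.1, -1.9]
gripper_width: 0.047
grip_force: 62.2
t28.4 p [0.4646 0.376  0.0824] z [ 0.002  0.938 -0.345] y [1.    0.001 0.009] j [ 0.188  0.628 -0.882 -0.415  1.172  2.071] F [-0.1  0.1 -1.9] w0.0470 g62
shift tool mm [-1.4 -4.6  3.2]
```

```bash

python3 -m inch '[{"linear":[-0.0019,0,0.0007],"angular":[0,0,0],"gripper":0.3},{"linear":[-0.0009,0,0.0004],"angular":[0,0,0],"gripper":0.3},{"linear":[0,0,0],"angular":[0,0,0],"gripper":0.3},{"linear":[0,0,0],"angular":[0,0,0],"gripper":0.3}]' 60
python3 go.py .46 .3785 .080
```

```text
clock: 28.7
position: [0.4646, 0.376, 0.0792]
eef_rot: [-1.46, -1.471, -1.028]
contact_force: [0.4, -0.0, -1.0]
gripper_width: 0.047
grip_force: 62.2
t28.7 p [0.4646 0.376  0.0792] z [ 0.002  0.938 -0.345] y [1.    0.001 0.009] j [ 0.189  0.635 -0.884 -0.424  1.172  2.071] F [ 0.4 -0.  -1. ] w0.0470 g62
shift tool mm [ 1.6 -4.6  2. ]
```

```bash

python3 -m inch '[{"linear":[-0.0015,0,0.0005],"angular":[0,0,0],"gripper":0.3},{"linear":[0,0,0],"angular":[0,0,0],"gripper":0.3},{"linear":[0,0,0],"angular":[0,0,0],"gripper":0.3}]' 60
python3 -m inch '[{"linear":[-0.0015,0,0.0005],"angular":[0,0,0],"gripper":0.3},{"linear":[0,0,0],"angular":[0,0,0],"gripper":0.3},{"linear":[0,0,0],"angular":[0,0,0],"gripper":0.3}]' 60
```

```text
clock: 28.95
position: [0.4648, 0.376, 0.0778]
eef_rot: [-1.46, -1.471, -1.029]
contact_force: [-0.4, -0.5, -1.5]
gripper_width: 0.0469
grip_force: 62.4
clock: 29.2
position: [0.4647, 0.3761, 0.0778]
eef_rot: [-1.457, -1.47, -1.031]
contact_force: [-1.4, -2.9, 5.7]
gripper_width: 0.0471
grip_force: 62.8
```

Contact at 5.7 N. Release, back out, and return to tool-down.

```bash

python3 -m inch '[{"linear":[0.0005,0,0],"angular":[0,0,0],"gripper":0.8},{"linear":[0,0,0],"angular":[0,0,0],"gripper":0.8},{"linear":[0,0,0],"angular":[0,0,0],"gripper":0.8},{"linear":[0,0,0],"angular":[0,0,0],"gripper":0.8},{"linear":[0,0,-0.02],"angular":[0,0,0],"gripper":0.8},{"linear":[0,0,-0.03],"angular":[0,0,0],"gripper":0.8},{"linear":[0,0,-0.035],"angular":[0,0,0],"gripper":0.8},{"linear":[0.02,0,-0.03],"angular":[0,0,0],"gripper":1}]' 60
python3 -m inch '[{"linear":[0.02,0,-0.02],"angular":[0,0,0],"gripper":1},{"linear":[0.02,0,-0.02],"angular":[0,-7,0],"gripper":1},{"linear":[0,0,0],"angular":[0,-7,0],"gripper":1},{"linear":[0,0,0],"angular":[0,-7,0],"gripper":1},{"linear":[0,0,0],"angular":[0,-7,0],"gripper":1},{"linear":[0,0,0],"angular":[0,-7,0],"gripper":1},{"linear":[0,0,0],"angular":[0,-7,0],"gripper":1},{"linear":[0,0,0],"angular":[0,-7,0],"gripper":1}]'
python3 -m inch '[{"linear":[0,0,0],"angular":[0,-7,0],"gripper":1},{"linear":[0,0,0],"angular":[0,-7,0],"gripper":1},{"linear":[0,0,0],"angular":[0,-7,0],"gripper":1},{"linear":[0,0,0],"angular":[0,0,0],"gripper":1}]'
python3 - <<'E'
from h import *
d=get_image("top");cv2.imwrite("pics/t7.png",d["pixels"])
for r in silhouettes("top","jar1"):
    m=r["region"].astype(np.uint8); k=max(cv2.findContours(m,0,2)[0],key=cv2.contourArea)
    b=cv2.minAreaRect(plane(d,k,.076)[:,:2].astype(np.float32)); print(round(r["confidence"],2),np.round(r["xy"]),np.round(b[0],4),np.round(b[1],3),round(b[2],1))
E
python3 go.py .635 .1305 .17 4.7
```

```text
clock: 29.87
position: [0.4638, 0.2914, 0.1213]
eef_rot: [-1.465, -1.471, -1.022]
contact_force: [0.7, -0.3, -1.8]
gripper_width: 0.0786
grip_force: 0.0
clock: 30.53
position: [0.4649, 0.2686, 0.1756]
eef_rot: [-2.03, -2.035, -0.377]
contact_force: [-0.8, -0.1, -1.3]
gripper_width: 0.0852
grip_force: 0.0
clock: 30.87
position: [0.465, 0.2733, 0.1745]
eef_rot: [2.205, 2.221, 0.004]
contact_force: [1.0, 1.0, -0.4]
gripper_width: 0.0854
grip_force: 0.0
0.9 [261. 182.] [0.632  0.1286] [0.059 0.057] 89.9
0.88 [373. 168.] [ 0.6668 -0.1417] [0.054 0.059] 26.0
t31.0 p [0.4641 0.2703 0.1735] z [ 0.008 -0.005 -1.   ] y [1.    0.004 0.008] j [ 0.532  0.318 -0.249  0.999 -0.008  2.099] F [-1.  -0.3 -0.2] w0.0858 g0
shift tool mm [-140.4  170.3    5.5]
rot tool deg [ 0.4  0.3 -4.5]
```

View pics/t7.png

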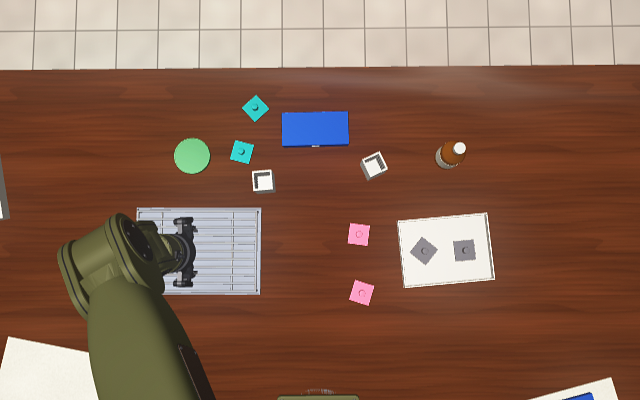

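Both grey lids lie apart in the tray at (424,250) and (464,251). The arm hides the placed jar. The jars at (263,181) and (374,165) are still standing. Next is the one at (0.635, 0.1305).

```bash

python3 -m inch '[{"linear":[-0.0234,0.0284,0],"angular":[0,0,0],"gripper":0.8},{"linear":[-0.0234,0.0284,0],"angular":[0,0,0],"gripper":0.8},{"linear":[-0.0234,0.0284,0],"angular":[0,0,0],"gripper":0.8},{"linear":[-0.0234,0.0284,0],"angular":[0,0,0],"gripper":0.8},{"linear":[-0.0234,0.0284,0],"angular":[0,0,0],"gripper":0.8},{"linear":[-0.0234,0.0284,0],"angular":[0,0,0],"gripper":0.8},{"linear":[0,0,0],"angular":[0.4,0.3,-4.5],"gripper":0.8},{"linear":[0,0,0],"angular":[0,0,0],"gripper":0.8}]'
python3 - <<'E'
from h import *
for n in("top","wrist"):
  d=get_image(n)
  for r in silhouettes(n,"jar1"):
    m=r["region"].astype(np.uint8); k=max(cv2.findContours(m,0,2)[0],key=cv2.contourArea)
    b=cv2.minAreaRect(plane(d,k,.076)[:,:2].astype(np.float32)); print(n,round(r["confidence"],2),np.round(r["xy"]),np.round(b[0],4),np.round(b[1],3),round(b[2],1))
# white rim of the mouth in the wrist view
g=cv2.cvtColor(d["pixels"],cv2.COLOR_BGR2HSV);m=((g[...,1]<40)&(g[...,2]>190)).astype(np.uint8);m[:130]=0;m[270:]=0;m[:,:250]=0;m[:,400:]=0
ks=[k for k in cv2.findContours(m,0,2)[0] if cv2.contourArea(k)>300]
for k in ks: b=cv2.minAreaRect(plane(d,k,.076)[:,:2].astype(np.float32));print("rim",np.round(b[0],4),np.round(b[1],4),round(b[2],1))
E
python3 go.py .635 .1305 .05 4.7
```

```text
clock: 31.63
position: [0.636, 0.125, 0.1755]
eef_rot: [2.136, 2.303, 0.001]
contact_force: [0.6, -0.7, -0.5]
gripper_width: 0.0678
grip_force: 0.0
top 0.98 [155. 253.] [0.4645 0.3867] [0.051 0.07 ] 1.2
top 0.66 [269. 184.] [0.6317 0.1102] [0.022 0.052] 90.0
top 0.55 [374. 167.] [ 0.6687 -0.1422] [0.053 0.056] 25.4
wrist 0.65 [325. 194.] [0.6347 0.138 ] [0.049 0.058] 5.3
rim [0.6347 0.1368] [0.0481 0.0566] 4.3
t31.8 p [0.6339 0.1286 0.1763] z [ 0.    -0.001 -1.   ] y [0.997 0.078 0.   ] j [ 2.000e-01  5.010e-01  5.500e-02  1.124e+00 -1.000e-03  1.693e+00] F [ 0.2  0.2 -0.5] w0.0685 g0
shift tool mm [  1.9   1.2 126.3]
rot tool deg [ 0.   0.  -0.2]
```

```bash

python3 -m inch '[{"linear":[0.002,0.001,0.025],"angular":[0,0,0],"gripper":0.85},{"linear":[0,0,0.03],"angular":[0,0,0],"gripper":0.85},{"linear":[0,0,0.03],"angular":[0,0,0],"gripper":0.85},{"linear":[0,0,0.025],"angular":[0,0,0],"gripper":0.85},{"linear":[0,0,0.013],"angular":[0,0,0],"gripper":0.85},{"linear":[0,0,0.006],"angular":[0,0,0],"gripper":0.85},{"linear":[0,0,0],"angular":[0,0,0],"gripper":0.85}]' 50
python3 -m inch '[{"linear":[0,0,0],"angular":[0,0,0],"gripper":0.3},{"linear":[0,0,0],"angular":[0,0,0],"gripper":0.3},{"linear":[0,0,0],"angular":[0,0,0],"gripper":0.3},{"linear":[0,0,0],"angular":[0,0,0],"gripper":0.3},{"linear":[0,0,0],"angular":[0,0,0],"gripper":0.3}]' 50
python3 -m inch '[{"linear":[0,0,-0.02],"angular":[0,0,0],"gripper":0.3},{"linear":[0,0,-0.03],"angular":[0,0,0],"gripper":0.3},{"linear":[0,0,-0.03],"angular":[0,0,0],"gripper":0.3},{"linear":[0,0,-0.01],"angular":[0,0,4.5],"gripper":0.3},{"linear":[0,0,0],"angular":[0,0,0],"gripper":0.3}]' 50
python3 go.py .54 .04 .13 0
```

```text
clock: 32.42
position: [0.6342, 0.1314, 0.0462]
eef_rot: [-2.13, -2.309, 0.003]
contact_force: [-0.3, -1.2, 0.3]
gripper_width: 0.0724
grip_force: 0.0
clock: 32.83
position: [0.6376, 0.1313, 0.0494]
eef_rot: [2.129, 2.306, 0.005]
contact_force: [-0.9, -0.3, 6.5]
gripper_width: 0.0477
grip_force: 52.6
clock: 33.25
position: [0.6387, 0.1313, 0.1415]
eef_rot: [2.217, 2.217, 0.01]
contact_force: [0.1, 0.5, -0.2]
gripper_width: 0.0475
grip_force: 52.1
t33.2 p [0.6387 0.1313 0.1415] z [ 0.009  0.    -1.   ] y [ 1.    -0.     0.009] j [ 2.030e-01  5.240e-01  1.000e-03  1.038e+00 -1.000e-03  1.774e+00] F [ 0.1  0.5 -0.2] w0.0475 g52
shift tool mm [-91.4 -98.8  10.6]
rot tool deg [ 0.5 -0.  -0. ]
```

```bash

python3 -m inch '[{"linear":[-0.0228,-0.0247,0],"angular":[0,0,0],"gripper":0.3},{"linear":[-0.0228,-0.0247,0],"angular":[0,0,0],"gripper":0.3},{"linear":[-0.0228,-0.0247,0],"angular":[0,0,0],"gripper":0.3},{"linear":[-0.0228,-0.0247,0],"angular":[0.4,0,0],"gripper":0.3},{"linear":[0,0,0],"angular":[0,7,0],"gripper":0.3},{"linear":[0,0,0],"angular":[0,7,0],"gripper":0.3},{"linear":[0,0,0],"angular":[0,7,0],"gripper":0.3},{"linear":[0,0,0],"angular":[0,7,0],"gripper":0.3}]' 50
python3 -m inch '[{"linear":[0,0,0],"angular":[0,7,0],"gripper":0.3},{"linear":[0,0,0],"angular":[0,7,0],"gripper":0.3},{"linear":[0,0,0],"angular":[0,7,0],"gripper":0.3},{"linear":[0,0,0],"angular":[0,7,0],"gripper":0.3},{"linear":[0,0,0],"angular":[0,7,0],"gripper":0.3},{"linear":[0,0,0],"angular":[0,7,0],"gripper":0.3},{"linear":[0,0,0],"angular":[0,0,0],"gripper":0.3},{"linear":[0,0,0],"angular":[0,0,0],"gripper":0.3}]' 50
python3 go.py .54 .04 .045
```

```text
clock: 33.92
position: [0.5372, 0.0394, 0.1377]
eef_rot: [-1.943, -1.947, -0.486]
contact_force: [-0.7, 0.1, -2.2]
gripper_width: 0.0476
grip_force: 52.4
clock: 34.58
position: [0.5363, 0.0393, 0.1328]
eef_rot: [-1.465, -1.452, -1.011]
contact_force: [1.0, 0.3, -1.4]
gripper_width: 0.0473
grip_force: 52.6
t34.6 p [0.5363 0.0393 0.1328] z [-0.005  0.94  -0.342] y [ 1.     0.001 -0.014] j [-0.433  0.828 -0.147  1.458  1.017  0.644] F [ 1.   0.3 -1.4] w0.0473 g53
shift tool mm [-82.2   4.9  30.7]
```

```bash

python3 -m inch '[{"linear":[-0.0215,0,0.0078],"angular":[0,0,0],"gripper":0.3},{"linear":[-0.0215,0,0.0078],"angular":[0,0,0],"gripper":0.3},{"linear":[-0.0215,0,0.0078],"angular":[0,0,0],"gripper":0.3},{"linear":[-0.014,0,0.005],"angular":[0,0,0],"gripper":0.3},{"linear":[-0.006,0,0.0022],"angular":[0,0,0],"gripper":0.3},{"linear":[-0.002,0,0.001],"angular":[0,0,0],"gripper":0.3},{"linear":[0,0,0],"angular":[0,0,0],"gripper":0.3},{"linear":[0,0,0],"angular":[0,0,0],"gripper":0.3}]' 50
python3 go.py .54 .04 .039
```

```text
clock: 35.25
position: [0.5376, 0.0396, 0.0469]
eef_rot: [-1.463, -1.462, -1.019]
contact_force: [0.4, -0.0, -0.4]
gripper_width: 0.0474
grip_force: 52.6
t35.2 p [0.5376 0.0396 0.0469] z [-0.002  0.939 -0.344] y [ 1.     0.001 -0.003] j [-0.432  0.944 -0.17   1.312  1.019  0.641] F [ 0.4 -0.  -0.4] w0.0474 g53
shift tool mm [-7.3  2.4  3.1]
```

Lower the rest, release, retract and rotate back, then measure the lying jar.

```bash

python3 -m inch '[{"linear":[-0.004,0,0.0015],"angular":[0,0,0],"gripper":0.3},{"linear":[-0.0035,0,0.0012],"angular":[0,0,0],"gripper":0.3},{"linear":[0,0,0],"angular":[0,0,0],"gripper":0.3},{"linear":[0,0,0],"angular":[0,0,0],"gripper":1},{"linear":[0,0,0],"angular":[0,0,0],"gripper":1},{"linear":[0,0,0],"angular":[0,0,0],"gripper":1},{"linear":[0,0,0],"angular":[0,0,0],"gripper":1},{"linear":[0,0,0],"angular":[0,0,0],"gripper":1}]' 50
python3 -m inch '[{"linear":[0,0,-0.02],"angular":[0,0,0],"gripper":1},{"linear":[0,0,-0.03],"angular":[0,0,0],"gripper":1},{"linear":[0,0,-0.03],"angular":[0,0,0],"gripper":1},{"linear":[0.03,0,-0.02],"angular":[0,0,0],"gripper":1},{"linear":[0.03,0,0],"angular":[0,0,0],"gripper":1},{"linear":[0.03,0,0],"angular":[0,0,0],"gripper":1},{"linear":[0,0,0],"angular":[0,0,0],"gripper":1}]' 50
python3 - <<'E'
from h import *
st();d=get_image("top")
for r in silhouettes("top","jar1"):
    m=r["region"].astype(np.uint8); k=max(cv2.findContours(m,0,2)[0],key=cv2.contourArea)
    b=cv2.minAreaRect(plane(d,k,.048)[:,:2].astype(np.float32)); print(round(r["confidence"],2),np.round(r["xy"]),np.round(b[0],4),np.round(b[1],3),round(b[2],1))
g=d["pixels"][205:235,275:330];m=(g.min(2)>190).astype(np.uint8);k=max(cv2.findContours(m,0,2)[0],key=cv2.contourArea)+[275,205]
b=cv2.minAreaRect(plane(d,k,.048)[:,:2].astype(np.float32));print("white",b)
E
python3 -m inch '[{"linear":[0,0,0],"angular":[0,-7.1,0],"gripper":1},{"linear":[0,0,0],"angular":[0,-7.1,0],"gripper":1},{"linear":[0,0,0],"angular":[0,-7.1,0],"gripper":1},{"linear":[0,0,0],"angular":[0,-7.1,0],"gripper":1},{"linear":[0,0,0],"angular":[0,-7.1,0],"gripper":1},{"linear":[0,0,0],"angular":[0,-7.1,0],"gripper":1},{"linear":[0,0,0],"angular":[0,-7.1,0],"gripper":1}]'
python3 -m inch '[{"linear":[0,0,0],"angular":[0,-7.1,0],"gripper":1},{"linear":[0,0,0],"angular":[0,-7.1,0],"gripper":1},{"linear":[0,0,0],"angular":[0,-7.1,0],"gripper":1},{"linear":[0,0,0],"angular":[0,-7.1,0],"gripper":1},{"linear":[0,0,0],"angular":[0,-7.1,0],"gripper":1},{"linear":[0,0,0],"angular":[0,-5,0],"gripper":1},{"linear":[0,0,0],"angular":[0,0,0],"gripper":1}]'
python3 go.py .5375 .0755 .102
```

```text
clock: 35.92
position: [0.5369, 0.0396, 0.0373]
eef_rot: [-1.463, -1.459, -1.017]
contact_force: [-0.4, 0.0, -0.8]
gripper_width: 0.0852
grip_force: 0.0
clock: 36.5
position: [0.5388, -0.0231, 0.161]
eef_rot: [-1.463, -1.463, -1.021]
contact_force: [-0.3, 0.3, 0.7]
gripper_width: 0.0855
grip_force: 0.0
t36.5 p [ 0.5388 -0.0231  0.161 ] z [-0.001  0.939 -0.344] y [ 1.     0.001 -0.001] j [-0.523  0.847 -0.024  1.638  0.949  0.538] F [-0.3  0.3  0.7] w0.0855 g0
0.87 [158. 253.] [0.4631 0.3962] [0.049 0.072] 0.9
0.7 [298. 223.] [0.5354 0.0372] [0.075 0.05 ] 89.5
0.55 [372. 165.] [ 0.6715 -0.1464] [0.057 0.059] 26.0
0.45 [314. 129.] [7.666e-01 2.000e-04] [0.092 0.169] 1.3
white ((0.536630392074585, 0.037210118025541306), (0.07500516623258591, 0.04741650074720383), 89.4013442993164)
clock: 37.18
position: [0.5379, -0.0243, 0.1561]
eef_rot: [-2.032, -2.03, -0.352]
contact_force: [0.1, 1.4, -0.6]
gripper_width: 0.0854
grip_force: 0.0
clock: 37.77
position: [0.5366, -0.0206, 0.1538]
eef_rot: [2.023, 2.04, -0.374]
contact_force: [0.1, 0.6, -0.7]
gripper_width: 0.0853
grip_force: 0.0
t37.8 p [ 0.5366 -0.0206  0.1538] z [-0.007 -0.348 -0.938] y [ 1.     0.007 -0.01 ] j [ 0.158  0.377 -0.268  0.991 -0.349  1.732] F [ 0.1  0.6 -0.7] w0.0853 g0
shift tool mm [108.1   2.   15.1]
```

```bash

python3 -m inch '[{"linear":[0.036,0,0],"angular":[0,0,0],"gripper":1},{"linear":[0.036,0,0.005],"angular":[0,0,0],"gripper":1},{"linear":[0.037,0,0.008],"angular":[0,0,0],"gripper":1},{"linear":[0,0,0],"angular":[0,0,0],"gripper":1},{"linear":[0,0,0],"angular":[0,0,0],"gripper":1}]'
python3 go.py .5366 .050 .031
```

```text
clock: 38.18
position: [0.5362, 0.0745, 0.1043]
eef_rot: [2.028, 2.037, -0.373]
contact_force: [-0.3, 0.4, 0.9]
gripper_width: 0.0854
grip_force: 0.0
t38.2 p [0.5362 0.0745 0.1043] z [-0.008 -0.347 -0.938] y [ 1.     0.003 -0.01 ] j [ 0.324  0.468 -0.264  0.964 -0.332  1.91 ] F [-0.3  0.4  0.9] w0.0854 g0
shift tool mm [ 2.5  1.  77.2]
```

```bash

python3 -m inch '[{"linear":[0.0025,0.001,0.025],"angular":[0,0,0],"gripper":1},{"linear":[0,0,0.025],"angular":[0,0,0],"gripper":1},{"linear":[0,0,0.017],"angular":[0,0,0],"gripper":1},{"linear":[0,0,0.009],"angular":[0,0,0],"gripper":1},{"linear":[0,0,0.003],"angular":[0,0,0],"gripper":1},{"linear":[0,0,0],"angular":[0,0,0],"gripper":1},{"linear":[0,0,0],"angular":[0,0,0],"gripper":1}]'
python3 -m inch '[{"linear":[0,0,0],"angular":[0,0,0],"gripper":0.3},{"linear":[0,0,0],"angular":[0,0,0],"gripper":0.3},{"linear":[0,0,0],"angular":[0,0,0],"gripper":0.3},{"linear":[0,0,0],"angular":[0,0,0],"gripper":0.3},{"linear":[0,0,0],"angular":[0,0,0],"gripper":0.3},{"linear":[0,0,0],"angular":[0,0,0],"gripper":0.3}]' 60
python3 go.py .5417 .048 .14
```

```text
clock: 38.77
position: [0.5387, 0.0489, 0.0322]
eef_rot: [2.03, 2.032, -0.366]
contact_force: [0.3, 1.0, 0.5]
gripper_width: 0.0854
grip_force: 0.0
clock: 39.27
position: [0.5386, 0.0499, 0.0323]
eef_rot: [2.028, 2.033, -0.365]
contact_force: [-1.0, 2.3, 6.4]
gripper_width: 0.0471
grip_force: 63.2
t39.3 p [0.5386 0.0499 0.0323] z [-0.003 -0.346 -0.938] y [ 1.     0.002 -0.004] j [ 0.281  0.534 -0.373  0.769 -0.338  1.867] F [-1.   2.3  6.4] w0.0471 g63
shift tool mm [ -39.     2.7 -100.5]
```

```bash

python3 -m inch '[{"linear":[-0.007,0,-0.019],"angular":[0,0,0],"gripper":0.3},{"linear":[-0.012,0,-0.033],"angular":[0,0,0],"gripper":0.3},{"linear":[-0.012,0,-0.033],"angular":[0,0,0],"gripper":0.3},{"linear":[-0.012,0,-0.033],"angular":[0,0,0],"gripper":0.3},{"linear":[0,0,0],"angular":[0,7,0],"gripper":0.3},{"linear":[0,0,0],"angular":[0,7,0],"gripper":0.3},{"linear":[0,0,0],"angular":[0,7,0],"gripper":0.3},{"linear":[0,0,0],"angular":[0,7,0],"gripper":0.3}]' 60
python3 -m inch '[{"linear":[0,0,0],"angular":[0,7,0],"gripper":0.3},{"linear":[0,0,0],"angular":[0,7,0],"gripper":0.3},{"linear":[0,0,0],"angular":[0,7,0],"gripper":0.3},{"linear":[0,0,0],"angular":[0,7,0],"gripper":0.3},{"linear":[0,0,0],"angular":[0,7,0],"gripper":0.3},{"linear":[0,0,0],"angular":[0,7,0],"gripper":0.3},{"linear":[0,0,0],"angular":[0,7,0],"gripper":0.3},{"linear":[0,0,0],"angular":[0,7,0],"gripper":0.3}]' 60
python3 -m inch '[{"linear":[0,0,0],"angular":[0,6,0],"gripper":0.3},{"linear":[0,0,0],"angular":[0,0,0],"gripper":0.3}]' 60
python3 go.py .463 .28 .15
```

```text
clock: 39.93
position: [0.5391, 0.0504, 0.1583]
eef_rot: [-2.145, -2.15, -0.149]
contact_force: [-0.1, -1.4, -2.9]
gripper_width: 0.0473
grip_force: 62.2
clock: 40.6
position: [0.5392, 0.0487, 0.1574]
eef_rot: [-1.537, -1.535, -0.957]
contact_force: [-1.2, 0.0, -1.4]
gripper_width: 0.0471
grip_force: 62.3
clock: 40.77
position: [0.5368, 0.0486, 0.1497]
eef_rot: [-1.466, -1.446, -1.007]
contact_force: [-0.3, -0.1, -3.1]
gripper_width: 0.047
grip_force: 62.4
t40.8 p [0.5368 0.0486 0.1497] z [-0.007  0.94  -0.34 ] y [ 1.    0.   -0.02] j [-0.418  0.802 -0.15   1.47   1.028  0.665] F [-0.3 -0.1 -3.1] w0.0470 g62
shift tool mm [ 77.7 -73.7 218. ]
```

```bash

python3 -m inch '[{"linear":[0.011,-0.0105,0.0311],"angular":[0,0,0],"gripper":0.3},{"linear":[0.011,-0.0105,0.0311],"angular":[0,0,0],"gripper":0.3},{"linear":[0.011,-0.0105,0.0311],"angular":[0,0,0],"gripper":0.3},{"linear":[0.011,-0.0105,0.0311],"angular":[0,0,0],"gripper":0.3},{"linear":[0.011,-0.0105,0.0311],"angular":[0,0,0],"gripper":0.3},{"linear":[0.011,-0.0105,0.0311],"angular":[0,0,0],"gripper":0.3},{"linear":[0.011,-0.0105,0.0311],"angular":[0,0,0],"gripper":0.3},{"linear":[0,0,0],"angular":[0,0,0],"gripper":0.3}]' 60
python3 -m inch '[{"linear":[0,0,0],"angular":[0,0,0],"gripper":0.3},{"linear":[0,0,0],"angular":[0,0,0],"gripper":0.3}]' 60
python3 go.py .463 .28 .095
```

```text
clock: 41.43
position: [0.4642, 0.2771, 0.1552]
eef_rot: [-1.46, -1.473, -1.016]
contact_force: [-1.0, -0.2, -1.2]
gripper_width: 0.0468
grip_force: 62.4
clock: 41.6
position: [0.4672, 0.2734, 0.1547]
eef_rot: [-1.466, -1.466, -1.014]
contact_force: [-0.3, -0.6, -0.2]
gripper_width: 0.047
grip_force: 62.4
t41.6 p [0.4672 0.2734 0.1547] z [-0.003  0.937 -0.349] y [ 1.     0.002 -0.004] j [-0.029  0.505 -0.67   0.484  1.213  1.481] F [-0.3 -0.6 -0.2] w0.0470 g62
shift tool mm [-53.7  -4.   27. ]
```

```bash

python3 -m inch '[{"linear":[-0.019,0,0.007],"angular":[0,0,0],"gripper":0.3},{"linear":[-0.019,0,0.007],"angular":[0,0,0],"gripper":0.3},{"linear":[-0.015,0,0.0055],"angular":[0,0,0],"gripper":0.3},{"linear":[-0.008,0,0.003],"angular":[0,0,0],"gripper":0.3},{"linear":[0,0,0],"angular":[0,0,0],"gripper":0.3},{"linear":[0,0,0],"angular":[0,0,0],"gripper":0.3}]' 60
python3 go.py .463 .28 .081
```

```text
clock: 42.1
position: [0.4679, 0.2724, 0.0886]
eef_rot: [-1.468, -1.461, -1.015]
contact_force: [0.4, -0.6, -0.6]
gripper_width: 0.0472
grip_force: 62.4
t42.1 p [0.4679 0.2724 0.0886] z [-0.002  0.938 -0.347] y [ 1.    -0.    -0.006] j [-0.032  0.628 -0.714  0.321  1.215  1.48 ] F [ 0.4 -0.6 -0.6] w0.0472 g62
shift tool mm [-4.5 -4.9  9.8]
```

```bash

python3 -m inch '[{"linear":[-0.0038,0,0.0014],"angular":[0,0,0],"gripper":0.3},{"linear":[-0.0019,0,0.0007],"angular":[0,0,0],"gripper":0.3},{"linear":[0,0,0],"angular":[0,0,0],"gripper":0.3},{"linear":[0,0,0],"angular":[0,0,0],"gripper":0.3}]' 60
python3 -m inch '[{"linear":[-0.0019,0,0.0007],"angular":[0,0,0],"gripper":0.3},{"linear":[0,0,0],"angular":[0,0,0],"gripper":0.3},{"linear":[0,0,0],"angular":[0,0,0],"gripper":0.3}]' 60
```

```text
clock: 42.43
position: [0.4673, 0.2729, 0.0828]
eef_rot: [-1.466, -1.463, -1.015]
contact_force: [0.3, -0.1, -1.8]
gripper_width: 0.0475
grip_force: 62.4
clock: 42.68
position: [0.467, 0.273, 0.0805]
eef_rot: [-1.466, -1.462, -1.015]
contact_force: [0.2, -1.0, -1.0]
gripper_width: 0.0474
grip_force: 62.4
```

```bash

python3 -m inch '[{"linear":[-0.0014,0,0.0005],"angular":[0,0,0],"gripper":0.3},{"linear":[0,0,0],"angular":[0,0,0],"gripper":0.3},{"linear":[0,0,0],"angular":[0,0,0],"gripper":0.3}]' 60
python3 -m inch '[{"linear":[-0.0014,0,0.0005],"angular":[0,0,0],"gripper":0.3},{"linear":[0,0,0],"angular":[0,0,0],"gripper":0.3},{"linear":[0,0,0],"angular":[0,0,0],"gripper":0.3}]' 60
```

```text
clock: 42.93
position: [0.4672, 0.273, 0.0794]
eef_rot: [-1.465, -1.462, -1.016]
contact_force: [-0.1, -0.0, 0.4]
gripper_width: 0.047
grip_force: 62.9
clock: 43.18
position: [0.4672, 0.2731, 0.0792]
eef_rot: [-1.464, -1.459, -1.018]
contact_force: [-1.1, -4.1, 8.3]
gripper_width: 0.0472
grip_force: 63.6
```

```bash

python3 -m inch '[{"linear":[0.0005,0,0],"angular":[0,0,0],"gripper":0.8},{"linear":[0,0,0],"angular":[0,0,0],"gripper":0.8},{"linear":[0,0,0],"angular":[0,0,0],"gripper":0.8},{"linear":[0,0,0],"angular":[0,0,0],"gripper":0.8},{"linear":[0,0,-0.02],"angular":[0,0,0],"gripper":0.8},{"linear":[0,0,-0.03],"angular":[0,0,0],"gripper":0.8},{"linear":[0,0,-0.035],"angular":[0,0,0],"gripper":0.8},{"linear":[0.02,0,-0.03],"angular":[0,0,0],"gripper":1}]' 60
python3 -m inch '[{"linear":[0.02,0,-0.02],"angular":[0,0,0],"gripper":1},{"linear":[0.02,0,-0.02],"angular":[0,-7,0],"gripper":1},{"linear":[0,0,0],"angular":[0,-7,0],"gripper":1},{"linear":[0,0,0],"angular":[0,-7,0],"gripper":1},{"linear":[0,0,0],"angular":[0,-7,0],"gripper":1},{"linear":[0,0,0],"angular":[0,-7,0],"gripper":1},{"linear":[0,0,0],"angular":[0,-7,0],"gripper":1},{"linear":[0,0,0],"angular":[0,-7,0],"gripper":1}]'
python3 -m inch '[{"linear":[0,0,0],"angular":[0,-7,0],"gripper":1},{"linear":[0,0,0],"angular":[0,-7,0],"gripper":1},{"linear":[0,0,0],"angular":[0,-7,0],"gripper":1},{"linear":[0,0,0],"angular":[0,0,0],"gripper":1}]'
python3 - <<'E'
from h import *
d=get_image("top")
for r in silhouettes("top","jar1"):
    m=r["region"].astype(np.uint8); k=max(cv2.findContours(m,0,2)[0],key=cv2.contourArea)
    for z in (.076,.106):
        b=cv2.minAreaRect(plane(d,k,z)[:,:2].astype(np.float32)); print(z,round(r["confidence"],2),np.round(r["xy"]),np.round(b[0],4),np.round(b[1],3),round(b[2],1))
E
python3 go.py .667 -.142 .175 26
```

```text
clock: 43.85
position: [0.4666, 0.1758, 0.133]
eef_rot: [-1.467, -1.46, -1.01]
contact_force: [1.7, -0.2, -0.4]
gripper_width: 0.0779
grip_force: 0.0
clock: 44.52
position: [0.4683, 0.1531, 0.187]
eef_rot: [-2.029, -2.027, -0.362]
contact_force: [-0.1, 0.2, -0.9]
gripper_width: 0.0849
grip_force: 0.0
clock: 44.85
position: [0.4682, 0.1574, 0.1863]
eef_rot: [2.211, 2.228, -0.013]
contact_force: [-0.1, 2.1, 0.4]
gripper_width: 0.0854
grip_force: 0.0
0.076 0.6 [374. 169.] [ 0.667  -0.1412] [0.051 0.055] 25.4
0.106 0.6 [374. 169.] [ 0.6622 -0.1381] [0.05  0.054] 25.4
0.076 0.5 [449. 156.] [ 0.695  -0.3316] [0.062 0.087] 26.0
0.106 0.5 [449. 156.] [ 0.6895 -0.3237] [0.06  0.085] 26.0
0.076 0.47 [142. 259.] [0.4616 0.417 ] [0.041 0.01 ] 1.2
0.106 0.47 [142. 259.] [0.4619 0.4062] [0.04  0.009] 1.2
t45.0 p [0.4674 0.1548 0.1853] z [-0.006 -0.005 -1.   ] y [ 1.     0.004 -0.006] j [ 0.322  0.245 -0.321  1.012 -0.003  1.888] F [0.8 0.1 0.6] w0.0854 g0
shift tool mm [-297.5  198.5   10.6]
rot tool deg [ -0.4   0.2 -25.8]
```

```bash

python3 -m inch '[{"linear":[-0.0297,0.0199,0],"angular":[0,0,0],"gripper":1},{"linear":[-0.0297,0.0199,0],"angular":[0,0,0],"gripper":1},{"linear":[-0.0297,0.0199,0],"angular":[0,0,0],"gripper":1},{"linear":[-0.0297,0.0199,0],"angular":[0,0,0],"gripper":1},{"linear":[-0.0297,0.0199,0],"angular":[0,0,0],"gripper":1},{"linear":[-0.0297,0.0199,0],"angular":[0,0,0],"gripper":1},{"linear":[-0.0297,0.0199,0],"angular":[0,0,0],"gripper":1},{"linear":[-0.0297,0.0199,0],"angular":[0,0,0],"gripper":1}]'
python3 -m inch '[{"linear":[-0.0297,0.0199,0],"angular":[0,0,0],"gripper":1},{"linear":[-0.0297,0.0199,0],"angular":[0,0,0],"gripper":1},{"linear":[0,0,0],"angular":[-0.4,0.2,-6.45],"gripper":1},{"linear":[0,0,0],"angular":[0,0,-6.45],"gripper":1},{"linear":[0,0,0],"angular":[0,0,-6.45],"gripper":1},{"linear":[0,0,0],"angular":[0,0,-6.45],"gripper":1},{"linear":[0,0,0],"angular":[0,0,0],"gripper":1}]'
python3 go.py .667 -.142 .05 26
python3 - <<'E'
from h import *
for n in("top","wrist"):
  d=get_image(n)
  for r in silhouettes(n,"jar1"):
    m=r["region"].astype(np.uint8); k=max(cv2.findContours(m,0,2)[0],key=cv2.contourArea)
    for z in ((.106,) if n=="top" else (.076,)):
      b=cv2.minAreaRect(plane(d,k,z)[:,:2].astype(np.float32)); print(n,round(r["confidence"],2),np.round(r["xy"]),np.round(b[0],4),np.round(b[1],3),round(b[2],1))
cv2.imwrite("pics/w8.png",d["pixels"][60:360,160:480])
E
```

```text
clock: 45.62
position: [0.6268, -0.0876, 0.1857]
eef_rot: [-2.223, -2.218, 0.012]
contact_force: [1.3, 0.6, 0.6]
gripper_width: 0.0858
grip_force: 0.0
clock: 46.2
position: [0.6658, -0.1456, 0.1857]
eef_rot: [1.67, 2.66, -0.001]
contact_force: [-1.1, -0.3, 0.6]
gripper_width: 0.0852
grip_force: 0.0
t46.2 p [ 0.6658 -0.1456  0.1857] z [-0.    -0.001 -1.   ] y [ 0.901  0.435 -0.   ] j [-2.150e-01  5.580e-01  1.800e-01  1.192e+00 -1.000e-03  9.060e-01] F [-1.1 -0.3  0.6] w0.0852 g0
shift tool mm [  2.8   2.7 135.7]
rot tool deg [-0.   0.  -0.2]
top 0.73 [158. 254.] [0.4638 0.3754] [0.047 0.071] 1.2
top 0.6 [208. 311.] [0.324  0.2494] [0.053 0.066] 10.3
wrist 0.62 [330. 198.] [ 0.6695 -0.1396] [0.049 0.062] 25.5
```

View pics/w8.png

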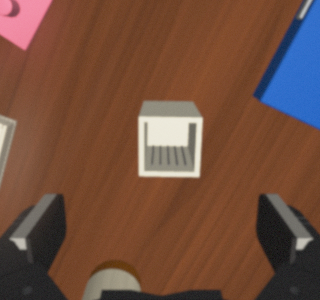

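The jar is square to the tool: its mouth spans crop (139,116) to (202,178), a little right of centre. The top view also reports a jar at (208,311), so I'll check numerically whether jar 2 really stands at its rack spot.

```bash
python3 - <<'E'
from h import *
d=get_image("top");p=d["pixels"]
print("expected jar1,jar2 px",proj(d,[[.464,.387,.106],[.467,.281,.106]]).round())
g=cv2.cvtColor(p,cv2.COLOR_BGR2HSV);m=((g[...,1]<22)&(g[...,2]>235)).astype(np.uint8)
for k in cv2.findContours(m[190:340,110:300],0,2)[0]:
    if cv2.contourArea(k)>80: print(cv2.minAreaRect(k+[110,190]),cv2.contourArea(k), np.round(cv2.minAreaRect(plane(d,k+[110,190],.106)[:,:2].astype(np.float32))[0],4))
print(p[311,190:230:3].tolist()); print(p[295:330:4,208].tolist())
for r in silhouettes("side","jar1")+search_frame("side","jar1"): print(r["xy"],r["confidence"],r["region"].sum() if "region" in r else "")
ds=get_image("side");print("side exp",proj(ds,[[.464,.387,.07],[.467,.281,.07],[.667,-.142,.04],[.324,.249,.03]]).round())
w=get_image("wrist");c=plane(w,[[299,176],[362,176],[361,238],[298,238]],.076);print(c.mean(0).round(4),c.round(4).tolist())
E
```

```text
expected jar1,jar2 px [[152. 252.]
 [197. 250.]]
((207.86997985839844, 312.0899963378906), (20.223255157470703, 19.516149520874023), 81.8698959350586) 358.0 [0.3216 0.2539]
((157.5, 252.5), (23.0, 31.0), 90.0) 416.0 [0.4616 0.3744]
[[51, 70, 118], [50, 70, 119], [46, 65, 115], [246, 251, 252], [103, 108, 111], [100, 105, 109], [252, 254, 255], [249, 252, 252], [249, 252, 252], [255, 255, 255], [102, 108, 111], [106, 110, 113], [49, 68, 118], [49, 69, 116]]
[[51, 73, 127], [74, 89, 127], [253, 255, 255], [250, 253, 253], [252, 254, 255], [255, 255, 255], [70, 69, 73], [70, 98, 158], [49, 78, 143]]
[365.3, 260.1] 0.91 924
[324.3, 180.1] 0.64 656
[323.6, 182.1] 0.8 
side exp [[256. 126.]
 [259. 146.]
 [360. 257.]
 [212. 169.]]
[ 0.6742 -0.1441  0.076 ] [[0.6421, -0.1317, 0.076], [0.6848, -0.1111, 0.076], [0.7075, -0.156, 0.076], [0.6623, -0.1777, 0.076]]
```

```bash
python3 - <<'E'
from h import *
t=get_image("top")["pixels"];s=get_image("side")["pixels"]
a=cv2.resize(t[195:345,120:320],(400,300),interpolation=cv2.INTER_CUBIC);b=cv2.resize(s[80:280,140:400],(400,308),interpolation=cv2.INTER_CUBIC)[:300]
c=cv2.resize(t[90:345,120:520],(800,510))[:300]
cv2.imwrite("pics/v9.png",np.vstack([np.hstack([a,b]),c]))
for n in("jar1",):
    for r in silhouettes("side",n): print(np.round(r["xy"]),round(r["confidence"],2),r["region"].sum())
E
```

```text
[254. 127.] 0.92 412
[210. 163.] 0.78 536
[365. 259.] 0.68 939
[282. 352.] 0.47 7298
```

View pics/v9.png

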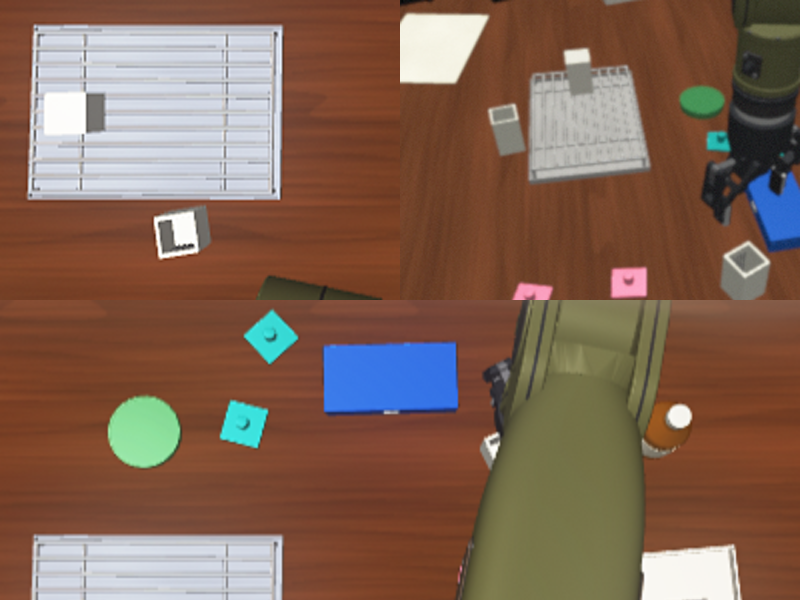

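The picture shows jar 1 standing mouth-down on the rack (top-left panel, (68,113)). Jar 2 was knocked off and stands upright, mouth up, on the bench before the rack at image (208,312). I'll redo it later. First, finish the jar below the gripper.

```bash

python3 -m inch '[{"linear":[-0.002,0.008,0.025],"angular":[0,0,0],"gripper":1},{"linear":[0,0,0.035],"angular":[0,0,0],"gripper":1},{"linear":[0,0,0.03],"angular":[0,0,0],"gripper":1},{"linear":[0,0,0.025],"angular":[0,0,0],"gripper":1},{"linear":[0,0,0.014],"angular":[0,0,0],"gripper":1},{"linear":[0,0,0.008],"angular":[0,0,0],"gripper":1},{"linear":[0,0,0],"angular":[0,0,0],"gripper":1}]' 50
python3 -m inch '[{"linear":[0,0,0],"angular":[0,0,0],"gripper":0.3},{"linear":[0,0,0],"angular":[0,0,0],"gripper":0.3},{"linear":[0,0,0],"angular":[0,0,0],"gripper":0.3},{"linear":[0,0,0],"angular":[0,0,0],"gripper":0.3},{"linear":[0,0,0],"angular":[0,0,0],"gripper":0.3},{"linear":[0,0,0],"angular":[0,0,0],"gripper":0.3}]' 50
python3 -m inch '[{"linear":[0,0,-0.02],"angular":[0,0,0],"gripper":0.3},{"linear":[0,0,-0.03],"angular":[0,0,0],"gripper":0.3},{"linear":[0,0,-0.035],"angular":[0,0,0],"gripper":0.3},{"linear":[0,0,0],"angular":[0,0,6.5],"gripper":0.3},{"linear":[0,0,0],"angular":[0,0,6.5],"gripper":0.3},{"linear":[0,0,0],"angular":[0,0,6.5],"gripper":0.3},{"linear":[0,0,0],"angular":[0,0,6.3],"gripper":0.3},{"linear":[0,0,0],"angular":[0,0,0],"gripper":0.3}]' 50
python3 go.py .54 .04 .135 0
```

```text
clock: 47.38
position: [0.674, -0.1415, 0.0474]
eef_rot: [-1.667, -2.661, 0.004]
contact_force: [-0.2, -0.5, -0.6]
gripper_width: 0.0854
grip_force: 0.0
clock: 47.88
position: [0.6767, -0.1424, 0.0517]
eef_rot: [1.665, 2.657, -0.001]
contact_force: [-0.4, -0.2, 7.5]
gripper_width: 0.0475
grip_force: 52.8
clock: 48.55
position: [0.6752, -0.1416, 0.1346]
eef_rot: [2.22, 2.219, -0.001]
contact_force: [0.0, 0.5, -1.6]
gripper_width: 0.048
grip_force: 52.2
t48.5 p [ 0.6752 -0.1416  0.1346] z [ 0.001 -0.002 -1.   ] y [ 1.    -0.001  0.001] j [-0.206  0.598  0.116  1.087 -0.002  1.366] F [ 0.   0.5 -1.6] w0.0480 g52
shift tool mm [ 181.4 -135.3   -1. ]
rot tool deg [ 0.1  0.1 -0. ]
```

```bash

python3 -m inch '[{"linear":[0.0302,-0.0226,0],"angular":[0,0,0],"gripper":0.3},{"linear":[0.0302,-0.0226,0],"angular":[0,0,0],"gripper":0.3},{"linear":[0.0302,-0.0226,0],"angular":[0,0,0],"gripper":0.3},{"linear":[0.0302,-0.0226,0],"angular":[0,0,0],"gripper":0.3},{"linear":[0.0302,-0.0226,0],"angular":[0,0,0],"gripper":0.3},{"linear":[0.0302,-0.0226,0],"angular":[0,0,0],"gripper":0.3},{"linear":[0,0,0],"angular":[0,7,0],"gripper":0.3},{"linear":[0,0,0],"angular":[0,7,0],"gripper":0.3}]' 50
python3 -m inch '[{"linear":[0,0,0],"angular":[0,7,0],"gripper":0.3},{"linear":[0,0,0],"angular":[0,7,0],"gripper":0.3},{"linear":[0,0,0],"angular":[0,7,0],"gripper":0.3},{"linear":[0,0,0],"angular":[0,7,0],"gripper":0.3},{"linear":[0,0,0],"angular":[0,7,0],"gripper":0.3},{"linear":[0,0,0],"angular":[0,7,0],"gripper":0.3},{"linear":[0,0,0],"angular":[0,7,0],"gripper":0.3},{"linear":[0,0,0],"angular":[0,7,0],"gripper":0.3}]' 50
python3 -m inch '[{"linear":[0,0,0],"angular":[0,0,0],"gripper":0.3},{"linear":[0,0,0],"angular":[0,0,0],"gripper":0.3}]' 50
python3 go.py .54 .04 .046
```

```text
clock: 49.22
position: [0.5383, 0.046, 0.1353]
eef_rot: [-2.073, -2.108, -0.263]
contact_force: [0.9, -0.1, -1.6]
gripper_width: 0.0479
grip_force: 52.5
clock: 49.88
position: [0.5409, 0.0379, 0.1346]
eef_rot: [-1.458, -1.468, -1.032]
contact_force: [-0.2, 0.4, -2.6]
gripper_width: 0.0475
grip_force: 52.6
clock: 50.05
position: [0.5391, 0.0387, 0.13]
eef_rot: [-1.464, -1.461, -1.018]
contact_force: [1.0, 0.3, -1.0]
gripper_width: 0.0475
grip_force: 52.7
t50.0 p [0.5391 0.0387 0.13  ] z [-0.002  0.939 -0.344] y [ 1.     0.001 -0.004] j [-0.432  0.831 -0.144  1.449  1.019  0.643] F [ 1.   0.3 -1. ] w0.0475 g53
shift tool mm [-78.4   1.3  30.1]
```

```bash

python3 -m inch '[{"linear":[-0.0215,0,0.0078],"angular":[0,0,0],"gripper":0.3},{"linear":[-0.0215,0,0.0078],"angular":[0,0,0],"gripper":0.3},{"linear":[-0.0215,0,0.0078],"angular":[0,0,0],"gripper":0.3},{"linear":[-0.013,0,0.005],"angular":[0,0,0],"gripper":0.3},{"linear":[-0.004,0,0.0015],"angular":[0,0,0],"gripper":0.3},{"linear":[0,0,0],"angular":[0,0,0],"gripper":0.3},{"linear":[0,0,0],"angular":[0,0,0],"gripper":0.3}]' 50
python3 go.py .54 .04 .0395
python3 -m inch '[{"linear":[-0.0035,0,0.0013],"angular":[0,0,0],"gripper":0.3},{"linear":[-0.001,0,0.0004],"angular":[0,0,0],"gripper":0.3},{"linear":[0,0,0],"angular":[0,0,0],"gripper":0.3},{"linear":[0,0,0],"angular":[0,0,0],"gripper":0.3}]' 50
python3 go.py .54 .04 .0395
```

```text
clock: 50.63
position: [0.5405, 0.0394, 0.0492]
eef_rot: [-1.462, -1.469, -1.024]
contact_force: [0.1, -0.1, -1.8]
gripper_width: 0.0474
grip_force: 52.7
t50.6 p [0.5405 0.0394 0.0492] z [ 0.     0.938 -0.346] y [1.    0.001 0.005] j [-0.43   0.939 -0.166  1.312  1.021  0.641] F [ 0.1 -0.1 -1.8] w0.0474 g53
shift tool mm [-8.9 -0.5  3.9]
clock: 50.97
position: [0.5398, 0.0393, 0.0426]
eef_rot: [-1.462, -1.465, -1.023]
contact_force: [1.0, 0.6, -1.3]
gripper_width: 0.0472
grip_force: 52.7
t51.0 p [0.5398 0.0393 0.0426] z [-0.     0.939 -0.345] y [1.    0.001 0.002] j [-0.431  0.95  -0.166  1.304  1.021  0.641] F [ 1.   0.6 -1.3] w0.0472 g53
shift tool mm [-2.7  0.2  1.7]
```

```bash

python3 -m inch '[{"linear":[-0.0025,0,0.0008],"angular":[0,0,0],"gripper":0.3},{"linear":[0,0,0],"angular":[0,0,0],"gripper":0.3},{"linear":[0,0,0],"angular":[0,0,0],"gripper":0.3},{"linear":[0,0,0],"angular":[0,0,0],"gripper":1},{"linear":[0,0,0],"angular":[0,0,0],"gripper":1},{"linear":[0,0,0],"angular":[0,0,0],"gripper":1},{"linear":[0,0,0],"angular":[0,0,0],"gripper":1},{"linear":[0,0,0],"angular":[0,0,0],"gripper":1}]' 50
python3 -m inch '[{"linear":[0,0,-0.02],"angular":[0,0,0],"gripper":1},{"linear":[0,0,-0.03],"angular":[0,0,0],"gripper":1},{"linear":[0,0,-0.03],"angular":[0,0,0],"gripper":1},{"linear":[0.03,0,-0.02],"angular":[0,0,0],"gripper":1},{"linear":[0.03,0,0],"angular":[0,0,0],"gripper":1},{"linear":[0.03,0,0],"angular":[0,0,0],"gripper":1},{"linear":[0,0,0],"angular":[0,0,0],"gripper":1}]' 50
cat > lie.py <<'E'
from h import *
d=get_image("top")
g=d["pixels"][200:240,270:335];m=(g.min(2)>190).astype(np.uint8);k=max(cv2.findContours(m,0,2)[0],key=cv2.contourArea)+[270,200]
print("lying",cv2.minAreaRect(plane(d,k,.048)[:,:2].astype(np.float32)))
for r in silhouettes("top","jar1"):
    m=r["region"].astype(np.uint8); k=max(cv2.findContours(m,0,2)[0],key=cv2.contourArea)
    b=cv2.minAreaRect(plane(d,k,.076)[:,:2].astype(np.float32)); print(round(r["confidence"],2),np.round(r["xy"]),np.round(b[0],4),np.round(b[1],3),round(b[2],1))
E
python3 lie.py
python3 -m inch '[{"linear":[0,0,0],"angular":[0,-7.1,0],"gripper":1},{"linear":[0,0,0],"angular":[0,-7.1,0],"gripper":1},{"linear":[0,0,0],"angular":[0,-7.1,0],"gripper":1},{"linear":[0,0,0],"angular":[0,-7.1,0],"gripper":1},{"linear":[0,0,0],"angular":[0,-7.1,0],"gripper":1},{"linear":[0,0,0],"angular":[0,-7.1,0],"gripper":1},{"linear":[0,0,0],"angular":[0,-7.1,0],"gripper":1}]'
python3 -m inch '[{"linear":[0,0,0],"angular":[0,-7.1,0],"gripper":1},{"linear":[0,0,0],"angular":[0,-7.1,0],"gripper":1},{"linear":[0,0,0],"angular":[0,-7.1,0],"gripper":1},{"linear":[0,0,0],"angular":[0,-7.1,0],"gripper":1},{"linear":[0,0,0],"angular":[0,-7.1,0],"gripper":1},{"linear":[0,0,0],"angular":[0,-5,0],"gripper":1},{"linear":[0,0,0],"angular":[0,0,0],"gripper":1}]'
python3 go.py .54 .0755 .104
```

```text
clock: 51.63
position: [0.5397, 0.0394, 0.0396]
eef_rot: [-1.462, -1.465, -1.022]
contact_force: [-0.1, 0.2, -0.0]
gripper_width: 0.0854
grip_force: 0.0
clock: 52.22
position: [0.5408, -0.0232, 0.1635]
eef_rot: [-1.462, -1.469, -1.026]
contact_force: [0.3, 0.5, 0.7]
gripper_width: 0.0855
grip_force: 0.0
lying ((0.5391525030136108, 0.039688337594270706), (0.0750264897942543, 0.04743325337767601), 89.40130615234375)
0.87 [156. 256.] [0.4637 0.386 ] [0.073 0.046] 89.4
0.66 [210. 310.] [0.3218 0.2537] [0.051 0.064] 10.2
0.56 [299. 221.] [0.5377 0.0384] [0.073 0.046] 89.4
clock: 52.9
position: [0.5399, -0.0244, 0.1586]
eef_rot: [-2.035, -2.035, -0.358]
contact_force: [-0.4, 0.0, -0.4]
gripper_width: 0.0854
grip_force: 0.0
clock: 53.48
position: [0.5386, -0.0207, 0.1562]
eef_rot: [2.021, 2.035, -0.368]
contact_force: [-0.2, 0.4, -1.3]
gripper_width: 0.0854
grip_force: 0.0
t53.5 p [ 0.5386 -0.0207  0.1562] z [-0.001 -0.349 -0.937] y [ 1.     0.006 -0.003] j [ 0.159  0.374 -0.266  0.99  -0.352  1.733] F [-0.2  0.4 -1.3] w0.0854 g0
shift tool mm [108.3   2.2  15.3]
```

```bash

python3 -m inch '[{"linear":[0.037,0,0],"angular":[0,0,0],"gripper":1},{"linear":[0.037,0,0.005],"angular":[0,0,0],"gripper":1},{"linear":[0.038,0,0.008],"angular":[0,0,0],"gripper":1},{"linear":[0,0,0],"angular":[0,0,0],"gripper":1},{"linear":[0,0,0],"angular":[0,0,0],"gripper":1}]'
python3 go.py .539 .052 .032
```

```text
clock: 53.9
position: [0.5385, 0.0772, 0.1054]
eef_rot: [2.026, 2.032, -0.367]
contact_force: [0.2, -0.7, -0.9]
gripper_width: 0.0854
grip_force: 0.0
t53.9 p [0.5385 0.0772 0.1054] z [-0.002 -0.348 -0.937] y [ 1.     0.003 -0.003] j [ 0.329  0.468 -0.26   0.963 -0.335  1.917] F [ 0.2 -0.7 -0.9] w0.0854 g0
shift tool mm [ 1.9  0.7 77.6]
```

```bash

python3 -m inch '[{"linear":[0.002,0.0005,0.025],"angular":[0,0,0],"gripper":1},{"linear":[0,0,0.025],"angular":[0,0,0],"gripper":1},{"linear":[0,0,0.017],"angular":[0,0,0],"gripper":1},{"linear":[0,0,0.009],"angular":[0,0,0],"gripper":1},{"linear":[0,0,0.002],"angular":[0,0,0],"gripper":1},{"linear":[0,0,0],"angular":[0,0,0],"gripper":1},{"linear":[0,0,0],"angular":[0,0,0],"gripper":1}]'
python3 -m inch '[{"linear":[0,0,0],"angular":[0,0,0],"gripper":0.3},{"linear":[0,0,0],"angular":[0,0,0],"gripper":0.3},{"linear":[0,0,0],"angular":[0,0,0],"gripper":0.3},{"linear":[0,0,0],"angular":[0,0,0],"gripper":0.3},{"linear":[0,0,0],"angular":[0,0,0],"gripper":0.3},{"linear":[0,0,0],"angular":[0,0,0],"gripper":0.3}]' 60
python3 -m inch '[{"linear":[-0.007,0,-0.019],"angular":[0,0,0],"gripper":0.3},{"linear":[-0.012,0,-0.033],"angular":[0,0,0],"gripper":0.3},{"linear":[-0.012,0,-0.033],"angular":[0,0,0],"gripper":0.3},{"linear":[-0.012,0,-0.033],"angular":[0,0,0],"gripper":0.3},{"linear":[0,0,0],"angular":[0,7,0],"gripper":0.3},{"linear":[0,0,0],"angular":[0,7,0],"gripper":0.3},{"linear":[0,0,0],"angular":[0,7,0],"gripper":0.3},{"linear":[0,0,0],"angular":[0,7,0],"gripper":0.3}]' 60
python3 -m inch '[{"linear":[0,0,0],"angular":[0,7,0],"gripper":0.3},{"linear":[0,0,0],"angular":[0,7,0],"gripper":0.3},{"linear":[0,0,0],"angular":[0,7,0],"gripper":0.3},{"linear":[0,0,0],"angular":[0,7,0],"gripper":0.3},{"linear":[0,0,0],"angular":[0,7,0],"gripper":0.3},{"linear":[0,0,0],"angular":[0,7,0],"gripper":0.3},{"linear":[0,0,0],"angular":[0,7,0],"gripper":0.3},{"linear":[0,0,0],"angular":[0,7,0],"gripper":0.3}]' 60
python3 -m inch '[{"linear":[0,0,0],"angular":[0,6,0],"gripper":0.3},{"linear":[0,0,0],"angular":[0,0,0],"gripper":0.3}]' 60
python3 go.py .463 .28 .155
```

```text
clock: 54.48
position: [0.5411, 0.0513, 0.0347]
eef_rot: [2.028, 2.027, -0.36]
contact_force: [-0.5, 0.1, 0.4]
gripper_width: 0.0855
grip_force: 0.0
clock: 54.98
position: [0.5411, 0.0523, 0.0347]
eef_rot: [2.026, 2.028, -0.359]
contact_force: [-0.0, 1.4, 5.5]
gripper_width: 0.047
grip_force: 63.2
clock: 55.65
position: [0.5404, 0.0529, 0.1606]
eef_rot: [-2.149, -2.154, -0.155]
contact_force: [-0.0, 0.3, -2.4]
gripper_width: 0.0473
grip_force: 62.3
clock: 56.32
position: [0.5406, 0.0512, 0.1597]
eef_rot: [-1.536, -1.54, -0.962]
contact_force: [-0.1, 0.2, -2.4]
gripper_width: 0.0469
grip_force: 62.4
clock: 56.48
position: [0.5382, 0.0511, 0.152]
eef_rot: [-1.466, -1.452, -1.012]
contact_force: [-1.4, 0.2, -3.5]
gripper_width: 0.0472
grip_force: 62.5
t56.5 p [0.5382 0.0511 0.152 ] z [-0.005  0.94  -0.342] y [ 1.    -0.    -0.014] j [-0.414  0.795 -0.153  1.464  1.033  0.67 ] F [-1.4  0.2 -3.5] w0.0472 g62
shift tool mm [ 80.2 -75.2 214.4]
```

```bash

python3 -m inch '[{"linear":[0.0114,-0.0107,0.0306],"angular":[0,0,0],"gripper":0.3},{"linear":[0.0114,-0.0107,0.0306],"angular":[0,0,0],"gripper":0.3},{"linear":[0.0114,-0.0107,0.0306],"angular":[0,0,0],"gripper":0.3},{"linear":[0.0114,-0.0107,0.0306],"angular":[0,0,0],"gripper":0.3},{"linear":[0.0114,-0.0107,0.0306],"angular":[0,0,0],"gripper":0.3},{"linear":[0.0114,-0.0107,0.0306],"angular":[0,0,0],"gripper":0.3},{"linear":[0.0114,-0.0107,0.0306],"angular":[0,0,0],"gripper":0.3},{"linear":[0,0,0],"angular":[0,0,0],"gripper":0.3}]' 60
python3 -m inch '[{"linear":[0,0,0],"angular":[0,0,0],"gripper":0.3},{"linear":[-0.019,0,0.007],"angular":[0,0,0],"gripper":0.3},{"linear":[-0.019,0,0.007],"angular":[0,0,0],"gripper":0.3},{"linear":[-0.016,0,0.006],"angular":[0,0,0],"gripper":0.3},{"linear":[-0.008,0,0.003],"angular":[0,0,0],"gripper":0.3},{"linear":[0,0,0],"angular":[0,0,0],"gripper":0.3},{"linear":[0,0,0],"angular":[0,0,0],"gripper":0.3}]' 60
python3 go.py .463 .273 .081
```

```text
clock: 57.15
position: [0.464, 0.2781, 0.1606]
eef_rot: [-1.46, -1.478, -1.021]
contact_force: [-1.7, 0.7, -1.9]
gripper_width: 0.0472
grip_force: 62.4
clock: 57.73
position: [0.4681, 0.2736, 0.0931]
eef_rot: [-1.467, -1.467, -1.02]
contact_force: [-0.1, -0.5, -1.5]
gripper_width: 0.0473
grip_force: 62.5
t57.7 p [0.4681 0.2736 0.0931] z [ 0.001  0.937 -0.349] y [ 1.    -0.     0.001] j [-0.029  0.616 -0.717  0.314  1.213  1.489] F [-0.1 -0.5 -1.5] w0.0473 g62
shift tool mm [-11.6  -5.1   3.6]
```

```bash

python3 -m inch '[{"linear":[-0.006,0,0.0022],"angular":[0,0,0],"gripper":0.3},{"linear":[-0.0038,0,0.0014],"angular":[0,0,0],"gripper":0.3},{"linear":[0,0,0],"angular":[0,0,0],"gripper":0.3},{"linear":[0,0,0],"angular":[0,0,0],"gripper":0.3}]' 60
python3 -m inch '[{"linear":[-0.0019,0,0.0007],"angular":[0,0,0],"gripper":0.3},{"linear":[0,0,0],"angular":[0,0,0],"gripper":0.3},{"linear":[0,0,0],"angular":[0,0,0],"gripper":0.3}]' 60
python3 -m inch '[{"linear":[-0.0012,0,0.0004],"angular":[0,0,0],"gripper":0.3},{"linear":[0,0,0],"angular":[0,0,0],"gripper":0.3},{"linear":[0,0,0],"angular":[0,0,0],"gripper":0.3}]' 60
```

```text
clock: 58.07
position: [0.4676, 0.274, 0.0825]
eef_rot: [-1.466, -1.468, -1.02]
contact_force: [-0.5, 0.2, -1.3]
gripper_width: 0.0468
grip_force: 62.5
clock: 58.32
position: [0.4675, 0.274, 0.0804]
eef_rot: [-1.465, -1.468, -1.02]
contact_force: [0.0, 0.2, -1.8]
gripper_width: 0.0471
grip_force: 62.5
clock: 58.57
position: [0.4677, 0.2741, 0.08]
eef_rot: [-1.464, -1.466, -1.022]
contact_force: [-0.7, -2.3, 4.8]
gripper_width: 0.047
grip_force: 63.3
```

Contact. Release, retreat straight back along the tool axis, and check numerically that the jar still stands.

```bash

python3 -m inch '[{"linear":[0.0005,0,0],"angular":[0,0,0],"gripper":0.8},{"linear":[0,0,0],"angular":[0,0,0],"gripper":0.8},{"linear":[0,0,0],"angular":[0,0,0],"gripper":0.8},{"linear":[0,0,0],"angular":[0,0,0],"gripper":0.8},{"linear":[0,0,0],"angular":[0,0,0],"gripper":0.8},{"linear":[0,0,-0.01],"angular":[0,0,0],"gripper":0.8},{"linear":[0,0,-0.02],"angular":[0,0,0],"gripper":0.8},{"linear":[0,0,-0.03],"angular":[0,0,0],"gripper":0.8}]' 60
python3 -m inch '[{"linear":[0,0,-0.035],"angular":[0,0,0],"gripper":0.8},{"linear":[0,0,-0.035],"angular":[0,0,0],"gripper":0.8},{"linear":[0.02,0,-0.03],"angular":[0,0,0],"gripper":1},{"linear":[0.02,0,0],"angular":[0,0,0],"gripper":1},{"linear":[0.02,0,0],"angular":[0,0,0],"gripper":1},{"linear":[0,0,0],"angular":[0,0,0],"gripper":1}]' 60
cat > rk.py <<'E'
from h import *
d=get_image("top");p=d["pixels"]
m=(p.min(2)>240).astype(np.uint8)
for k in cv2.findContours(m[190:340,110:330],0,2)[0]:
    if cv2.contourArea(k)>80:
        k=k+[110,190];b=cv2.minAreaRect(plane(d,k,.106)[:,:2].astype(np.float32)); print("white",np.round(cv2.minAreaRect(k)[0]),"at z.106:",np.round(b[0],4),np.round(b[1],3),round(b[2],1))
for r in silhouettes("top","jar1"): print("top",np.round(r["xy"]),round(r["confidence"],2),r["region"].sum())
get_image("side")
for r in silhouettes("side","jar1"):
    ys,xs=np.nonzero(r["region"]);print("side",np.round(r["xy"]),round(r["confidence"],2),xs.min(),xs.max(),ys.min(),ys.max())
st()
E
python3 rk.py
```

```text
clock: 59.23
position: [0.466, 0.2197, 0.1]
eef_rot: [-1.462, -1.47, -1.017]
contact_force: [1.5, 0.1, -1.4]
gripper_width: 0.0684
grip_force: 0.0
clock: 59.73
position: [0.4688, 0.1477, 0.1928]
eef_rot: [-1.466, -1.471, -1.024]
contact_force: [0.2, -0.2, -0.2]
gripper_width: 0.0853
grip_force: 0.0
white [211. 311.] at z.106: [0.323  0.2459] [0.044 0.028] 8.7
white [152. 252.] at z.106: [0.4641 0.3884] [0.046 0.045] 89.4
white [196. 250.] at z.106: [0.4677 0.2846] [0.046 0.045] 89.4
top [199. 252.] 0.89 570
top [156. 253.] 0.67 615
top [209. 311.] 0.56 571
top [191. 154.] 0.2 1029
side [212. 165.] 0.78 198 220 149 179
t59.9 p [0.4671 0.1481 0.1895] z [-0.001  0.937 -0.349] y [1.    0.001 0.001] j [-0.289  0.581 -0.451  1.193  1.115  0.863] F [-1.6 -0.6 -0.9] w0.0853 g0
```

Two jars now stand on the rack at y = 0.388 and 0.285. Next, recover the knocked one at about (0.32, 0.25).

```bash

python3 -m inch '[{"linear":[0,0,0],"angular":[0,-7,0],"gripper":1},{"linear":[0,0,0],"angular":[0,-7,0],"gripper":1},{"linear":[0,0,0],"angular":[0,-7,0],"gripper":1},{"linear":[0,0,0],"angular":[0,-7,0],"gripper":1},{"linear":[0,0,0],"angular":[0,-7,0],"gripper":1},{"linear":[0,0,0],"angular":[0,-7,0],"gripper":1},{"linear":[0,0,0],"angular":[0,-7,0],"gripper":1},{"linear":[0,0,0],"angular":[0,-7,0],"gripper":1}]'
python3 -m inch '[{"linear":[0,0,0],"angular":[0,-7,0],"gripper":1},{"linear":[0,0,0],"angular":[0,-7,0],"gripper":1},{"linear":[0,0,0],"angular":[0,0,-7.1],"gripper":1},{"linear":[0,0,0],"angular":[0,0,-7.1],"gripper":1},{"linear":[0,0,0],"angular":[0,0,-7.1],"gripper":1},{"linear":[0,0,0],"angular":[0,0,-7.1],"gripper":1},{"linear":[0,0,0],"angular":[0,0,-7.1],"gripper":1},{"linear":[0,0,0],"angular":[0,0,-7.1],"gripper":1}]'
python3 -m inch '[{"linear":[0,0,0],"angular":[0,0,-7.1],"gripper":1},{"linear":[0,0,0],"angular":[0,0,-7.1],"gripper":1},{"linear":[0,0,0],"angular":[0,0,-7.1],"gripper":1},{"linear":[0,0,0],"angular":[0,0,-7.1],"gripper":1},{"linear":[0,0,0],"angular":[0,0,-7.1],"gripper":1},{"linear":[0,0,0],"angular":[0,0,-7.1],"gripper":1},{"linear":[0,0,0],"angular":[0,0,-7.1],"gripper":1},{"linear":[0,0,0],"angular":[0,0,-7.1],"gripper":1}]'
python3 go.py .323 .25 .19 100
```

```text
clock: 60.6
position: [0.4675, 0.1476, 0.1904]
eef_rot: [-2.1, -2.101, -0.247]
contact_force: [0.9, 0.1, -0.8]
gripper_width: 0.0854
grip_force: 0.0
clock: 61.27
position: [0.4667, 0.148, 0.1887]
eef_rot: [1.251, 2.88, -0.013]
contact_force: [0.3, -0.4, -0.2]
gripper_width: 0.0855
grip_force: 0.0
clock: 61.93
position: [0.4667, 0.1478, 0.1887]
eef_rot: [0.269, -3.128, 0.013]
contact_force: [-0.2, 0.4, 0.5]
gripper_width: 0.0854
grip_force: 0.0
t61.9 p [0.4667 0.1478 0.1887] z [-0.002 -0.008 -1.   ] y [-0.171  0.985 -0.008] j [ 0.311  0.235 -0.325  1.014 -0.007  0.14 ] F [-0.2  0.4  0.5] w0.0854 g0
shift tool mm [124.2 125.2  -1.9]
rot tool deg [-0.4 -0.2 -0.2]
```

```bash

python3 -m inch '[{"linear":[0.0249,0.025,0],"angular":[0,0,0],"gripper":1},{"linear":[0.0249,0.025,0],"angular":[0,0,0],"gripper":1},{"linear":[0.0249,0.025,0],"angular":[0,0,0],"gripper":1},{"linear":[0.0249,0.025,0],"angular":[0,0,0],"gripper":1},{"linear":[0.0249,0.025,0],"angular":[-0.4,-0.2,0],"gripper":1},{"linear":[0,0,0],"angular":[0,0,0],"gripper":1},{"linear":[0,0,0],"angular":[0,0,0],"gripper":1}]'
python3 - <<'E'
from h import *
s,M=st();w=get_image("wrist")
for r in silhouettes("wrist","jar1"):
    m=r["region"].astype(np.uint8); k=max(cv2.findContours(m,0,2)[0],key=cv2.contourArea)
    pr=plane(w,k,.076)
    q=(pr-s["position"])@M   # tool frame, mouth plane
    b=cv2.minAreaRect(pr[:,:2].astype(np.float32))
    print(round(r["confidence"],2),np.round(r["xy"]),np.round(b[0],4),np.round(b[1],3),round(b[2],1),"tool x",q[:,0].min().round(4),q[:,0].max().round(4),"y",q[:,1].min().round(4),q[:,1].max().round(4))
E
```

```text
clock: 62.52
position: [0.3225, 0.2511, 0.1883]
eef_rot: [-0.265, 3.129, -0.003]
contact_force: [0.9, -0.6, -0.2]
gripper_width: 0.0854
grip_force: 0.0
t62.5 p [0.3225 0.2511 0.1883] z [ 0.002 -0.002 -1.   ] y [-0.168  0.986 -0.002] j [ 0.663  0.098 -0.5    0.972 -0.002  0.495] F [ 0.9 -0.6 -0.2] w0.0854 g0
0.9 [336. 191.] [0.3112 0.26  ] [0.058 0.047] 8.8 tool x -0.0192 0.0387 y -0.0132 0.0347
0.8 [330. 333.] [0.4353 0.281 ] [0.052 0.052] 5.3 tool x -0.1408 -0.0893 y -0.0169 0.0357
0.71 [415. 339.] [0.435  0.3552] [0.053 0.026] 1.6 tool x -0.154 -0.1012 y 0.0698 0.0984
```

```bash

python3 -m inch '[{"linear":[0.005,0.011,0.02],"angular":[0,0,0.9],"gripper":1},{"linear":[0,0,0.035],"angular":[0,0,0],"gripper":1},{"linear":[0,0,0.035],"angular":[0,0,0],"gripper":1},{"linear":[0,0,0.027],"angular":[0,0,0],"gripper":1},{"linear":[0,0,0.014],"angular":[0,0,0],"gripper":1},{"linear":[0,0,0.008],"angular":[0,0,0],"gripper":1},{"linear":[0,0,0],"angular":[0,0,0],"gripper":1},{"linear":[0,0,0],"angular":[0,0,0],"gripper":1}]' 50
python3 -m inch '[{"linear":[0,0,0],"angular":[0,0,0],"gripper":0.3},{"linear":[0,0,0],"angular":[0,0,0],"gripper":0.3},{"linear":[0,0,0],"angular":[0,0,0],"gripper":0.3},{"linear":[0,0,0],"angular":[0,0,0],"gripper":0.3},{"linear":[0,0,0],"angular":[0,0,0],"gripper":0.3},{"linear":[0,0,0],"angular":[0,0,0],"gripper":0.3}]' 50
python3 -m inch '[{"linear":[0,0,-0.02],"angular":[0,0,0],"gripper":0.3},{"linear":[0,0,-0.035],"angular":[0,0,0],"gripper":0.3},{"linear":[0,0,-0.035],"angular":[0,0,0],"gripper":0.3},{"linear":[0,0,-0.035],"angular":[0,0,0],"gripper":0.3},{"linear":[0,0,0],"angular":[0,0,0],"gripper":0.3}]' 50
python3 go.py .50 .04 .16 0
```

```text
clock: 63.28
position: [0.3189, 0.2606, 0.0503]
eef_rot: [-0.231, 3.129, -0.001]
contact_force: [-0.2, 0.9, -0.6]
gripper_width: 0.0852
grip_force: 0.0
clock: 63.78
position: [0.319, 0.2616, 0.0514]
eef_rot: [-0.233, 3.127, 0.002]
contact_force: [-0.4, -1.4, 7.0]
gripper_width: 0.0475
grip_force: 52.4
clock: 64.2
position: [0.3207, 0.2636, 0.1814]
eef_rot: [-0.233, 3.12, 0.01]
contact_force: [1.3, 0.8, -1.8]
gripper_width: 0.0473
grip_force: 52.4
t64.2 p [0.3207 0.2636 0.1814] z [ 0.013  0.007 -1.   ] y [-0.149  0.989  0.006] j [ 0.69   0.104 -0.512  0.94  -0.002  0.54 ] F [ 1.3  0.8 -1.8] w0.0473 g52
shift tool mm [-143.8 -247.9   22. ]
rot tool deg [ -0.3   0.9 -81.4]
```

```bash

python3 -m inch '[{"linear":[-0.0204,-0.0282,0],"angular":[0,0,0],"gripper":0.3},{"linear":[-0.0204,-0.0282,0],"angular":[0,0,0],"gripper":0.3},{"linear":[-0.0204,-0.0282,0],"angular":[0,0,0],"gripper":0.3},{"linear":[-0.0204,-0.0282,0],"angular":[0,0,0],"gripper":0.3},{"linear":[-0.0204,-0.0282,0],"angular":[0,0,0],"gripper":0.3},{"linear":[-0.0204,-0.0282,0],"angular":[0,0,0],"gripper":0.3},{"linear":[-0.0204,-0.0282,0],"angular":[0,0,0],"gripper":0.3},{"linear":[-0.0204,-0.0282,0],"angular":[0,0,0],"gripper":0.3}]' 50
python3 -m inch '[{"linear":[-0.0204,-0.0282,0],"angular":[0,0,0],"gripper":0.3},{"linear":[0,0,0],"angular":[0,0,7.04],"gripper":0.3},{"linear":[0,0,0],"angular":[0,0,7.04],"gripper":0.3},{"linear":[0,0,0],"angular":[0,0,7.04],"gripper":0.3},{"linear":[0,0,0],"angular":[0,0,7.04],"gripper":0.3},{"linear":[0,0,0],"angular":[0,0,7.04],"gripper":0.3},{"linear":[0,0,0],"angular":[0,0,7.04],"gripper":0.3},{"linear":[0,0,0],"angular":[0,0,7.04],"gripper":0.3}]' 50
python3 -m inch '[{"linear":[0,0,0],"angular":[0,0,7.04],"gripper":0.3},{"linear":[0,0,0],"angular":[0,0,7.04],"gripper":0.3},{"linear":[0,0,0],"angular":[0,0,7.04],"gripper":0.3},{"linear":[0,0,0],"angular":[0,0,7.04],"gripper":0.3},{"linear":[0,0,0],"angular":[0,0,7.04],"gripper":0.3},{"linear":[0,0,0],"angular":[0,0,7.04],"gripper":0.3},{"linear":[0,0,0],"angular":[0,0,7.04],"gripper":0.3},{"linear":[0,0,0],"angular":[0,0,0],"gripper":0.3}]' 50
python3 go.py .54 .04 .135 0
```

```text
clock: 64.87
position: [0.5128, 0.0606, 0.1752]
eef_rot: [-0.234, 3.13, 0.0]
contact_force: [0.7, -0.1, -2.2]
gripper_width: 0.0473
grip_force: 52.5
clock: 65.53
position: [0.5361, 0.0372, 0.1751]
eef_rot: [1.102, 2.94, 0.001]
contact_force: [-0.3, 0.6, -1.5]
gripper_width: 0.0472
grip_force: 52.6
clock: 66.2
position: [0.5361, 0.0373, 0.1752]
eef_rot: [2.223, 2.218, 0.003]
contact_force: [-0.8, 0.2, -1.6]
gripper_width: 0.0474
grip_force: 52.6
t66.2 p [0.5361 0.0373 0.1752] z [ 0.002  0.    -1.   ] y [ 1.    -0.002  0.002] j [ 0.069  0.319 -0.243  1.006 -0.     1.642] F [-0.8  0.2 -1.6] w0.0474 g53
shift tool mm [ 2.7  3.8 40.2]
rot tool deg [ 0.1 -0.  -0.1]
```

```bash

python3 -m inch '[{"linear":[0.001,0.002,0.02],"angular":[0,0,0],"gripper":0.3},{"linear":[0.001,0.001,0.02],"angular":[0,0,0],"gripper":0.3},{"linear":[0,0,0],"angular":[0,7,0],"gripper":0.3},{"linear":[0,0,0],"angular":[0,7,0],"gripper":0.3},{"linear":[0,0,0],"angular":[0,7,0],"gripper":0.3},{"linear":[0,0,0],"angular":[0,7,0],"gripper":0.3},{"linear":[0,0,0],"angular":[0,7,0],"gripper":0.3},{"linear":[0,0,0],"angular":[0,7,0],"gripper":0.3}]' 50
python3 -m inch '[{"linear":[0,0,0],"angular":[0,7,0],"gripper":0.3},{"linear":[0,0,0],"angular":[0,7,0],"gripper":0.3},{"linear":[0,0,0],"angular":[0,7,0],"gripper":0.3},{"linear":[0,0,0],"angular":[0,7,0],"gripper":0.3},{"linear":[0,0,0],"angular":[0,0,0],"gripper":0.3},{"linear":[0,0,0],"angular":[0,0,0],"gripper":0.3}]' 50
python3 go.py .54 .04 .047
```

```text
clock: 66.87
position: [0.5406, 0.0385, 0.1368]
eef_rot: [-1.79, -1.799, -0.701]
contact_force: [-0.9, 0.1, -1.5]
gripper_width: 0.0477
grip_force: 52.6
clock: 67.37
position: [0.5392, 0.0387, 0.1317]
eef_rot: [-1.462, -1.459, -1.022]
contact_force: [0.1, 0.3, -0.6]
gripper_width: 0.0476
grip_force: 52.8
t67.4 p [0.5392 0.0387 0.1317] z [-0.     0.94  -0.341] y [ 1.    -0.    -0.002] j [-0.433  0.831 -0.144  1.454  1.022  0.638] F [ 0.1  0.3 -0.6] w0.0476 g53
shift tool mm [-79.2   1.   30.1]
```

```bash

python3 -m inch '[{"linear":[-0.0215,0,0.0078],"angular":[0,0,0],"gripper":0.3},{"linear":[-0.0215,0,0.0078],"angular":[0,0,0],"gripper":0.3},{"linear":[-0.0215,0,0.0078],"angular":[0,0,0],"gripper":0.3},{"linear":[-0.014,0,0.005],"angular":[0,0,0],"gripper":0.3},{"linear":[-0.006,0,0.0022],"angular":[0,0,0],"gripper":0.3},{"linear":[0,0,0],"angular":[0,0,0],"gripper":0.3},{"linear":[0,0,0],"angular":[0,0,0],"gripper":0.3}]' 50
python3 -m inch '[{"linear":[-0.0025,0,0.0009],"angular":[0,0,0],"gripper":0.3},{"linear":[0,0,0],"angular":[0,0,0],"gripper":0.3},{"linear":[0,0,0],"angular":[0,0,0],"gripper":0.3}]' 50
python3 go.py .54 .04 .0395
```

```text
clock: 67.95
position: [0.541, 0.0392, 0.048]
eef_rot: [-1.46, -1.467, -1.028]
contact_force: [0.4, 0.5, -0.8]
gripper_width: 0.0475
grip_force: 52.8
clock: 68.2
position: [0.5406, 0.0389, 0.0442]
eef_rot: [-1.461, -1.465, -1.028]
contact_force: [-0.4, -0.5, -1.1]
gripper_width: 0.0477
grip_force: 52.8
t68.2 p [0.5406 0.0389 0.0442] z [ 0.002  0.94  -0.342] y [ 1.    -0.     0.005] j [-0.432  0.95  -0.165  1.309  1.024  0.636] F [-0.4 -0.5 -1.1] w0.0477 g53
shift tool mm [-4.  -0.7  2.7]
```

```bash

python3 -m inch '[{"linear":[-0.004,0,0.0015],"angular":[0,0,0],"gripper":0.3},{"linear":[0,0,0],"angular":[0,0,0],"gripper":0.3},{"linear":[0,0,0],"angular":[0,0,0],"gripper":0.3},{"linear":[0,0,0],"angular":[0,0,0],"gripper":1},{"linear":[0,0,0],"angular":[0,0,0],"gripper":1},{"linear":[0,0,0],"angular":[0,0,0],"gripper":1},{"linear":[0,0,0],"angular":[0,0,0],"gripper":1},{"linear":[0,0,0],"angular":[0,0,0],"gripper":1}]' 50
python3 -m inch '[{"linear":[0,0,-0.02],"angular":[0,0,0],"gripper":1},{"linear":[0,0,-0.03],"angular":[0,0,0],"gripper":1},{"linear":[0,0,-0.03],"angular":[0,0,0],"gripper":1},{"linear":[0.03,0,-0.02],"angular":[0,0,0],"gripper":1},{"linear":[0.03,0,0],"angular":[0,0,0],"gripper":1},{"linear":[0.03,0,0],"angular":[0,0,0],"gripper":1},{"linear":[0,0,0],"angular":[0,0,0],"gripper":1}]' 50
python3 lie.py
python3 -m inch '[{"linear":[0,0,0],"angular":[0,-7.1,0],"gripper":1},{"linear":[0,0,0],"angular":[0,-7.1,0],"gripper":1},{"linear":[0,0,0],"angular":[0,-7.1,0],"gripper":1},{"linear":[0,0,0],"angular":[0,-7.1,0],"gripper":1},{"linear":[0,0,0],"angular":[0,-7.1,0],"gripper":1},{"linear":[0,0,0],"angular":[0,-7.1,0],"gripper":1},{"linear":[0,0,0],"angular":[0,-7.1,0],"gripper":1}]'
python3 -m inch '[{"linear":[0,0,0],"angular":[0,-7.1,0],"gripper":1},{"linear":[0,0,0],"angular":[0,-7.1,0],"gripper":1},{"linear":[0,0,0],"angular":[0,-7.1,0],"gripper":1},{"linear":[0,0,0],"angular":[0,-7.1,0],"gripper":1},{"linear":[0,0,0],"angular":[0,-7.1,0],"gripper":1},{"linear":[0,0,0],"angular":[0,-5,0],"gripper":1},{"linear":[0,0,0],"angular":[0,0,0],"gripper":1}]'
python3 go.py .54 .0785 .104
```

```text
clock: 68.87
position: [0.5403, 0.0391, 0.0393]
eef_rot: [-1.461, -1.464, -1.027]
contact_force: [-1.2, -0.1, -0.4]
gripper_width: 0.0852
grip_force: 0.0
clock: 69.45
position: [0.541, -0.0238, 0.1629]
eef_rot: [-1.461, -1.467, -1.031]
contact_force: [0.5, -0.2, 0.2]
gripper_width: 0.0855
grip_force: 0.0
lying ((0.5391525626182556, 0.03968833014369011), (0.07502645999193192, 0.04743322357535362), 89.40133666992188)
0.9 [297. 221.] [0.5365 0.0384] [0.073 0.044] 89.4
0.82 [197. 253.] [0.4662 0.2829] [0.066 0.048] 89.4
0.78 [156. 253.] [0.4635 0.3882] [0.075 0.05 ] 86.2
clock: 70.13
position: [0.5401, -0.0249, 0.158]
eef_rot: [-2.036, -2.033, -0.363]
contact_force: [-0.4, 0.2, -0.5]
gripper_width: 0.0855
grip_force: 0.0
clock: 70.72
position: [0.5389, -0.0212, 0.1556]
eef_rot: [2.023, 2.034, -0.363]
contact_force: [0.1, -0.6, -0.2]
gripper_width: 0.0852
grip_force: 0.0
t70.7 p [ 0.5389 -0.0212  0.1556] z [ 0.001 -0.347 -0.938] y [ 1.     0.005 -0.001] j [ 0.156  0.373 -0.269  0.985 -0.35   1.732] F [ 0.1 -0.6 -0.2] w0.0852 g0
shift tool mm [111.4   1.7  13.9]
```

```bash

python3 -m inch '[{"linear":[0.037,0,0],"angular":[0,0,0],"gripper":1},{"linear":[0.037,0,0.005],"angular":[0,0,0],"gripper":1},{"linear":[0.039,0.0005,0.008],"angular":[0,0,0],"gripper":1},{"linear":[0,0,0],"angular":[0,0,0],"gripper":1},{"linear":[0,0,0],"angular":[0,0,0],"gripper":1}]'
python3 -m inch '[{"linear":[0.002,0,0.025],"angular":[0,0,0],"gripper":1},{"linear":[0,0,0.025],"angular":[0,0,0],"gripper":1},{"linear":[0,0,0.017],"angular":[0,0,0],"gripper":1},{"linear":[0,0,0.009],"angular":[0,0,0],"gripper":1},{"linear":[0,0,0.002],"angular":[0,0,0],"gripper":1},{"linear":[0,0,0],"angular":[0,0,0],"gripper":1},{"linear":[0,0,0],"angular":[0,0,0],"gripper":1}]'
python3 -m inch '[{"linear":[0,0,0],"angular":[0,0,0],"gripper":0.3},{"linear":[0,0,0],"angular":[0,0,0],"gripper":0.3},{"linear":[0,0,0],"angular":[0,0,0],"gripper":0.3},{"linear":[0,0,0],"angular":[0,0,0],"gripper":0.3},{"linear":[0,0,0],"angular":[0,0,0],"gripper":0.3},{"linear":[0,0,0],"angular":[0,0,0],"gripper":0.3}]' 60
python3 -m inch '[{"linear":[-0.007,0,-0.019],"angular":[0,0,0],"gripper":0.3},{"linear":[-0.012,0,-0.033],"angular":[0,0,0],"gripper":0.3},{"linear":[-0.012,0,-0.033],"angular":[0,0,0],"gripper":0.3},{"linear":[-0.012,0,-0.033],"angular":[0,0,0],"gripper":0.3},{"linear":[0,0,0],"angular":[0,7,0],"gripper":0.3},{"linear":[0,0,0],"angular":[0,7,0],"gripper":0.3},{"linear":[0,0,0],"angular":[0,7,0],"gripper":0.3},{"linear":[0,0,0],"angular":[0,7,0],"gripper":0.3}]' 60
python3 -m inch '[{"linear":[0,0,0],"angular":[0,7,0],"gripper":0.3},{"linear":[0,0,0],"angular":[0,7,0],"gripper":0.3},{"linear":[0,0,0],"angular":[0,7,0],"gripper":0.3},{"linear":[0,0,0],"angular":[0,7,0],"gripper":0.3},{"linear":[0,0,0],"angular":[0,7,0],"gripper":0.3},{"linear":[0,0,0],"angular":[0,7,0],"gripper":0.3},{"linear":[0,0,0],"angular":[0,7,0],"gripper":0.3},{"linear":[0,0,0],"angular":[0,7,0],"gripper":0.3}]' 60
python3 -m inch '[{"linear":[0,0,0],"angular":[0,6,0],"gripper":0.3},{"linear":[0,0,0],"angular":[0,0,0],"gripper":0.3}]' 60
python3 go.py .465 .178 .155
```

```text
clock: 71.13
position: [0.5395, 0.0778, 0.1047]
eef_rot: [2.028, 2.032, -0.362]
contact_force: [0.1, 0.2, 0.0]
gripper_width: 0.0853
grip_force: 0.0
clock: 71.72
position: [0.5417, 0.0521, 0.0339]
eef_rot: [2.03, 2.026, -0.355]
contact_force: [-0.0, 1.0, 0.5]
gripper_width: 0.0853
grip_force: 0.0
clock: 72.22
position: [0.5416, 0.053, 0.0339]
eef_rot: [2.028, 2.027, -0.355]
contact_force: [-1.0, 2.1, 5.4]
gripper_width: 0.0473
grip_force: 62.7
clock: 72.88
position: [0.5409, 0.0534, 0.1599]
eef_rot: [-2.149, -2.153, -0.161]
contact_force: [-0.5, -0.2, -2.4]
gripper_width: 0.047
grip_force: 62.1
clock: 73.55
position: [0.5411, 0.0516, 0.159]
eef_rot: [-1.535, -1.539, -0.967]
contact_force: [-0.5, 1.2, -2.2]
gripper_width: 0.0472
grip_force: 62.2
clock: 73.72
position: [0.5386, 0.0515, 0.1512]
eef_rot: [-1.464, -1.451, -1.016]
contact_force: [-0.3, 1.0, -3.6]
gripper_width: 0.0471
grip_force: 62.3
t73.7 p [0.5386 0.0515 0.1512] z [-0.002  0.941 -0.339] y [ 1.    -0.001 -0.011] j [-0.414  0.797 -0.154  1.462  1.036  0.667] F [-0.3  1.  -3.6] w0.0471 g62
shift tool mm [ 45.7 -73.8 117.8]
```

```bash

python3 -m inch '[{"linear":[0.0091,-0.0147,0.0235],"angular":[0,0,0],"gripper":0.3},{"linear":[0.0091,-0.0147,0.0235],"angular":[0,0,0],"gripper":0.3},{"linear":[0.0091,-0.0147,0.0235],"angular":[0,0,0],"gripper":0.3},{"linear":[0.0091,-0.0147,0.0235],"angular":[0,0,0],"gripper":0.3},{"linear":[0.0091,-0.0147,0.0235],"angular":[0,0,0],"gripper":0.3},{"linear":[0,0,0],"angular":[0,0,0],"gripper":0.3},{"linear":[0,0,0],"angular":[0,0,0],"gripper":0.3}]' 60
python3 -m inch '[{"linear":[-0.019,0,0.007],"angular":[0,0,0],"gripper":0.3},{"linear":[-0.019,0,0.007],"angular":[0,0,0],"gripper":0.3},{"linear":[-0.016,0,0.006],"angular":[0,0,0],"gripper":0.3},{"linear":[-0.006,0,0.002],"angular":[0,0,0],"gripper":0.3},{"linear":[0,0,0],"angular":[0,0,0],"gripper":0.3},{"linear":[0,0,0],"angular":[0,0,0],"gripper":0.3}]' 60
python3 go.py .465 .178 .081
```

```text
clock: 74.3
position: [0.4651, 0.1804, 0.1617]
eef_rot: [-1.461, -1.472, -1.023]
contact_force: [-0.4, -0.6, -1.1]
gripper_width: 0.0471
grip_force: 62.2
clock: 74.8
position: [0.468, 0.1783, 0.097]
eef_rot: [-1.464, -1.467, -1.026]
contact_force: [-0.6, -0.4, -1.2]
gripper_width: 0.0472
grip_force: 62.3
t74.8 p [0.468  0.1783 0.097 ] z [ 0.002  0.938 -0.346] y [ 1.    -0.001  0.005] j [-0.23   0.697 -0.554  0.869  1.154  0.977] F [-0.6 -0.4 -1.2] w0.0472 g62
shift tool mm [-15.1  -3.1   5.2]
```

```bash

python3 -m inch '[{"linear":[-0.009,0,0.0033],"angular":[0,0,0],"gripper":0.3},{"linear":[-0.0048,0,0.0018],"angular":[0,0,0],"gripper":0.3},{"linear":[0,0,0],"angular":[0,0,0],"gripper":0.3},{"linear":[0,0,0],"angular":[0,0,0],"gripper":0.3}]' 60
python3 -m inch '[{"linear":[-0.0014,0,0.0005],"angular":[0,0,0],"gripper":0.3},{"linear":[0,0,0],"angular":[0,0,0],"gripper":0.3},{"linear":[0,0,0],"angular":[0,0,0],"gripper":0.3}]' 60
python3 -m inch '[{"linear":[-0.0011,0,0.0004],"angular":[0,0,0],"gripper":0.3},{"linear":[0,0,0],"angular":[0,0,0],"gripper":0.3},{"linear":[0,0,0],"angular":[0,0,0],"gripper":0.3}]' 60
```

```text
clock: 75.13
position: [0.4672, 0.1787, 0.0817]
eef_rot: [-1.463, -1.466, -1.025]
contact_force: [0.0, 0.3, -1.8]
gripper_width: 0.0467
grip_force: 62.3
clock: 75.38
position: [0.4673, 0.1788, 0.0807]
eef_rot: [-1.463, -1.466, -1.026]
contact_force: [-0.6, -1.0, 1.0]
gripper_width: 0.0469
grip_force: 62.7
clock: 75.63
position: [0.4675, 0.1788, 0.0806]
eef_rot: [-1.463, -1.463, -1.027]
contact_force: [-1.2, -4.5, 7.5]
gripper_width: 0.0469
grip_force: 63.4
```

Contact. Release, retreat well clear to the middle, and verify everything.

```bash

python3 -m inch '[{"linear":[0.0005,0,0],"angular":[0,0,0],"gripper":0.8},{"linear":[0,0,0],"angular":[0,0,0],"gripper":0.8},{"linear":[0,0,0],"angular":[0,0,0],"gripper":0.8},{"linear":[0,0,0],"angular":[0,0,0],"gripper":0.8},{"linear":[0,0,0],"angular":[0,0,0],"gripper":0.8},{"linear":[0,0,-0.01],"angular":[0,0,0],"gripper":0.8},{"linear":[0,0,-0.02],"angular":[0,0,0],"gripper":0.8},{"linear":[0,0,-0.03],"angular":[0,0,0],"gripper":0.8}]' 60
python3 -m inch '[{"linear":[0,0,-0.035],"angular":[0,0,0],"gripper":0.8},{"linear":[0,0,-0.035],"angular":[0,0,0],"gripper":0.8},{"linear":[0.02,0,-0.03],"angular":[0,0,0],"gripper":1},{"linear":[0.03,0,0],"angular":[0,0,0],"gripper":1},{"linear":[0.03,0,0],"angular":[0,0,0],"gripper":1},{"linear":[0.02,0,0],"angular":[0,0,0],"gripper":1},{"linear":[0,0,0],"angular":[0,0,0],"gripper":1},{"linear":[0,0,0],"angular":[0,0,0],"gripper":1}]' 60
python3 rk.py
python3 - <<'E'
from h import *
d=get_image("top");p=d["pixels"].copy()
for n in ["dish","bottle","slidebox"]:
    for r in pinpoint("top",n)[:1]: print(n,np.round(r["xy"],1),plane(d,r["xy"],0).round(3).tolist())
for r in silhouettes("top","lid1"): print("lid",np.round(r["xy"]),round(r["confidence"],2),np.median(p[r["region"]],axis=0),plane(d,r["xy"],.012).round(3).tolist())
o=cv2.imread("pics/top0.png");print("diff vs start dish/bottle/box px:",[int((np.abs(o[a:b,c:e].astype(int)-p[a:b,c:e]).max(2)>40).sum()) for a,b,c,e in((130,180,168,215),(135,175,430,472),(105,152,275,355))])
E
```

```text
clock: 76.3
position: [0.4657, 0.1236, 0.1004]
eef_rot: [-1.46, -1.467, -1.022]
contact_force: [0.3, 0.3, -0.4]
gripper_width: 0.0685
grip_force: 0.0
clock: 76.97
position: [0.4667, 0.0633, 0.2291]
eef_rot: [-1.463, -1.469, -1.026]
contact_force: [-0.1, 0.2, -0.1]
gripper_width: 0.0855
grip_force: 0.0
white [152. 252.] at z.106: [0.4645 0.3874] [0.05  0.047] 1.0
white [236. 250.] at z.106: [0.4658 0.1887] [0.052 0.047] 0.2
white [196. 250.] at z.106: [0.4677 0.2846] [0.05  0.045] 0.6
top [154. 255.] 0.96 598
top [200. 249.] 0.85 498
top [239. 247.] 0.69 495
t77.2 p [0.4664 0.0632 0.2277] z [ 0.001  0.939 -0.345] y [ 1.    -0.     0.002] j [-0.449  0.615 -0.304  1.519  1.009  0.62 ] F [ 0.5  0.4 -0.7] w0.0853 g0
dish [195.5 155.9] [[0.711, 0.315, 0.0]]
bottle [443.7 157.2] [[0.701, -0.336, 0.0]]
slidebox [314.  129.9] [[0.777, 0.003, 0.0]]
lid [362. 290.] 0.98 [226. 186. 254.] [[0.36, -0.114, 0.012]]
lid [241. 155.] 0.83 [233. 236.  67.] [[0.711, 0.194, 0.012]]
lid [255. 107.] 0.63 [228. 231.  62.] [[0.837, 0.157, 0.012]]
lid [359. 228.] 0.43 [227. 188. 255.] [[0.518, -0.111, 0.012]]
diff vs start dish/bottle/box px: [0, 51, 0]
```

```bash

python3 -m inch '[{"linear":[0,0,0],"angular":[0,-7,0],"gripper":1},{"linear":[0,0,0],"angular":[0,-7,0],"gripper":1},{"linear":[0,0,0],"angular":[0,-7,0],"gripper":1},{"linear":[0,0,0],"angular":[0,-7,0],"gripper":1},{"linear":[0,0,0],"angular":[0,-7,0],"gripper":1},{"linear":[0,0,0],"angular":[0,-7,0],"gripper":1},{"linear":[0,0,0],"angular":[0,-7,0],"gripper":1},{"linear":[0,0,0],"angular":[0,-7,0],"gripper":1}]'
python3 -m inch '[{"linear":[0,0,0],"angular":[0,-7,0],"gripper":1},{"linear":[0,0,0],"angular":[0,-7,0],"gripper":1},{"linear":[0,0,0],"angular":[0,0,0],"gripper":1},{"linear":[0,0,0],"angular":[0,0,0],"gripper":1},{"linear":[0,0,0],"angular":[0,0,0],"gripper":1},{"linear":[0,0,0],"angular":[0,0,0],"gripper":1},{"linear":[0,0,0],"angular":[0,0,0],"gripper":1},{"linear":[0,0,0],"angular":[0,0,0],"gripper":1}]'
python3 rk.py
python3 - <<'E'
from h import *
d=get_image("top");p=d["pixels"]
o=cv2.imread("pics/t7.png")
print("diff vs t7 dish/bottle/box/tray:",[int((np.abs(o[a:b,c:e].astype(int)-p[a:b,c:e]).max(2)>40).sum()) for a,b,c,e in((130,180,168,215),(135,175,430,472),(105,152,275,355),(210,290,395,497))])
for r in silhouettes("top","lid1"): print("lid",np.round(r["xy"]),round(r["confidence"],2),np.median(p[r["region"]],axis=0))
E
```

```text
clock: 78.08
position: [0.467, 0.0628, 0.23]
eef_rot: [-2.101, -2.099, -0.256]
contact_force: [-1.5, 0.1, -1.7]
gripper_width: 0.0854
grip_force: 0.0
clock: 78.75
position: [0.4665, 0.062, 0.2283]
eef_rot: [2.222, 2.215, -0.0]
contact_force: [-0.6, -0.5, 0.4]
gripper_width: 0.0854
grip_force: 0.0
white [152. 252.] at z.106: [0.4641 0.3884] [0.046 0.045] 89.4
white [196. 250.] at z.106: [0.4677 0.2845] [0.046 0.045] 89.4
top [158. 257.] 0.93 577
top [193. 155.] 0.74 1074
top [199. 250.] 0.66 556
top [464. 249.] 0.6 390
side [260. 140.] 0.89 249 269 130 150
side [255. 129.] 0.65 249 264 126 131
side [262. 166.] 0.65 251 272 150 183
t79.0 p [0.4666 0.0627 0.2286] z [ 0.004 -0.003 -1.   ] y [ 1.    -0.002  0.004] j [ 0.136  0.174 -0.297  1.097 -0.004  1.708] F [ 0.1 -0.9 -0. ] w0.0854 g0
diff vs t7 dish/bottle/box/tray: [0, 0, 0, 0]
lid [360. 233.] 0.94 [198. 160. 251.]
lid [254. 109.] 0.92 [199. 204.  51.]
lid [424. 251.] 0.89 [144. 139. 144.]
lid [242. 154.] 0.79 [207. 212.  54.]
lid [361. 292.] 0.77 [196. 158. 251.]
lid [463. 249.] 0.62 [141. 136. 140.]
lid [446. 155.] 0.36 [ 29.  77. 133.]
```

The side view shows all three jars standing on the rack. The lids in the tray, the dish, the bottle and the box are unchanged. Handing in.

```bash
python3 -c "
from rig import *
print(close_job())"
```

```text
the job is handed in; nothing more can be done
None
```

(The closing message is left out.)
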